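# Unstack the tray and set out the counter stand

## Task

Set out the things from the dark steel tray in the wooden counter stand: the honey jar in the six-sided holder, the cracker carton in the oblong holder and the full tin in the round holder, each standing upright on the floor of its holder. Jar and carton are stacked on two identical closed tins, one full and one empty, which only their weight tells apart; the empty tin has to end standing on the tray. Knock nothing over, and leave the mug and the price card where they are.

Things in the scene. Friction and masses are not known exactly. Their poses are not given: they have to be found in the camera images.
- jar_centre (a point): honey jar with six flat sides and a round screw lid, 91 mm high in all, about 0.42 kg. The point is its centre, 45.5 mm above its underside, z up. The body is 68 mm across the flats along its x, 76 mm across the corners along its y, and reaches 54 mm up; then a shoulder; the lid, 58 mm in diameter, spans the top 15 mm (76 to 91 mm above the underside) and can be grasped. It stands on one of the tins at the start, about 10 mm off its middle
- carton_centre (a point): upright cracker carton, 44 mm (its x) by 62 mm (its y) by 150 mm high, about 0.16 kg; the point is its centre, 75 mm above its underside, z up. Grasp it across its 44 mm (x). It stands on the other tin at the start
- tin_1_centre (a point): a round closed tin, 68 mm in diameter and 100 mm high, its lid fixed; the point is its centre, half-way up (50 mm above its underside), z up. Two such tins look alike: one is full (about 0.55 kg), the other empty (about 0.12 kg), and only the weight tells which. Either can stand on either spot of the tray, and either can carry the jar or the carton. The body is 66 mm wide, the lid (the top 18 mm) 68 mm; grasp it from above once nothing stands on it
- tin_2_centre (a point): a round closed tin, 68 mm in diameter and 100 mm high, its lid fixed; the point is its centre, half-way up (50 mm above its underside), z up. Two such tins look alike: one is full (about 0.55 kg), the other empty (about 0.12 kg), and only the weight tells which. Either can stand on either spot of the tray, and either can carry the jar or the carton. The body is 66 mm wide, the lid (the top 18 mm) 68 mm; grasp it from above once nothing stands on it
- six_sided_floor (a point): six-sided wooden holder for the jar: open hexagonal pocket, 84 mm across the flats inside, so that the jar fits at any turn with about 8 mm to spare on each side. The point is the centre of its inner floor, z up, 22 mm above the worktop; its walls are 7 mm thick and stand 24 mm above this floor. It stands fixed, in any of the three places in the row on the stand
- oblong_floor (a point): oblong wooden holder for the carton: open rectangular pocket, inside 60 mm along its x and 78 mm along its y, so that the carton fits with 8 mm to spare on each side when its x lies along the holder's x (either way round). The point is the centre of its inner floor, z up, 22 mm above the worktop; its walls are 7 mm thick and stand 24 mm above this floor. It stands fixed, in any of the three places in the row on the stand
- round_floor (a point): round wooden holder for the full tin: open round pocket, 84 mm in diameter inside, so that the tin fits with 8 mm to spare all round. The point is the centre of its inner floor, z up, 22 mm above the worktop; its walls are 7 mm thick and stand 24 mm above this floor. It stands fixed, in any of the three places in the row on the stand
- tray: dark steel serving tray, fixed, 112 mm (its x) by 316 mm (its y), floor 6 mm thick, rim 13 mm high, a low wire grip at each end. Origin at the centre of its underside, on the worktop, z up. The tins stand on its floor at 80 mm to either side of its centre along y
- mug_centre (a point): bystander: coffee mug, 78 mm wide, 87 mm high, on the worktop to the right of the stand; the point is the centre of its body, half-way up
- card_centre (a point): bystander: small oak block with an upright price card, 29 by 55 mm, 76 mm high with the card, on the worktop near its front edge; the point is the middle of the block, 18 mm up

How it is judged:
By the outcome, as a careful person would: the job done as asked, in the order asked, and still so for the second after the job is handed in, with the robot touching nothing.
It also fails if it takes over 112 s, if anything falls off the work surface, if the arm or the gripper's body presses on something with over 40 N, if the wrist force passes 120 N, or if a joint passes its speed limit or range.

## Robot

A 7-joint arm with a two-finger parallel gripper is mounted at the origin on a cart in front of the work surface, level with it; the furniture and walls round the work are solid. World frame = base frame: x ahead of the robot, y to its left, z up, the work surface at z = 0. Lengths are in m, angles in rad, forces in N, time in s.
With the tool pointing down it reaches from about 0.4 to 0.925 m from the base axis. Payload 4.1 kg.
Tool frame: the origin (TCP) lies at the very end of the fingers, on their centre line; the grasp point (between the pads) lies 19 mm behind it (manip.pinch_z is the distance from the TCP to the grasp point, in m); x points along the fingers, y is the direction in which the jaws open and shut, and the axes are right-handed (so a half turn about x gives the same grasp; the last joint's range is limited). The gripper opens to 85 mm and grips with 20 to 120 N. Pads are 22 mm wide; open, the fingers measure 114 mm over their backs; the gripper's body (76 mm by 85 mm) begins 54 mm behind the grasp point. The pads swing forward as they close: fully open they stand 13 mm farther back than shut.
Start: joints at [-1.374, 0.398, 0.045, 1.537, -0.019, 1.207, -0.051], TCP at [0.189, 0.622, 0.231] pointing down, gripper open.
Joint ranges: [-2.82, 2.82], [-0.49, 2.23], [-1.37, 1.46], [0, 2.46], [-1.36, 4.5], [0.23, 2], [-2.94, 2.94]. Speed limits (rad/s): [2.57, 2.57, 3.14, 3.14, 3.14, 3.14, 3.14].

## Interface

Orientations are given as a unit quaternion [w, x, y, z].
In Python, from workcell import manip, vision, nets gives the robot as it stands.
- The arm moves only by the tool drive_tool, never from a script. Its argument "deltas" is a list of rows, each an object with "angular": the turn, a rotation vector about the tool's x, y, z in degrees, a list of three; "translation": the shift along the tool's x, y, z in mm, a list of three; "jaw": the gripper's target within -1 to 1 (shut at 1, half-way at 0, fully open at -1). In form: [{"angular": [rx, ry, rz], "translation": [tx, ty, tz], "jaw": jaw}, ...]. A call has 1 to 10 rows; each row is the pose to reach, as a shift and turn from the pose commanded when the call began, along the tool's axes at that moment; what a row does not reach only later rows make up. A row lasts 1/8 s, in which the tool goes at most 62.5 mm and 10.7 degrees, less where a joint would pass 70% of its speed; a pose out of reach is approached as far as the arm can. A call with a gripper value outside its range is refused whole. The fingers move at their own pace and stop on an object; "squeeze" is the grip in N (left out, the last holds). Time passes only in rows, so rows that repeat a pose let the fingers close. It gives the time, the measured TCP pose, the force and the opening at its end, in the units of the state.
- manip.get_obs(): the state, without advancing time (a new reading comes with each control period).
- vision.capture(name): name is "scene" or "top" or "wrist"; returns the picture (384x512x3 uint8, red, green, blue); there is no depth.
- vision.get_calibration(name): a dict with "fx", "fy", "cx", "cy" (pixels), "R" (3x3) and "t" (3): a world point X has camera coordinates R X + t. Camera axes: x right, y down, z forward; pixel columns grow to the right and rows downward; lengths in m; the calibration is good to about 2 mm. The wrist camera is an equidistant fisheye: a pixel r from the principal point sees the ray r / f radians off the axis. A picture is of the moment at which its call begins: read the wrist's pose just before it. get_calibration takes no time and is no camera call; for the wrist camera it gives the pose at the moment of the call.
- manip.finish_job(): hands the job in, once; it reports no verdict.
Trained networks look in the newest picture that a camera, given by its name, has taken for a name from the list of things; names that differ only in an ending like _2 or _b are one class to them, and where a whole thing is asked for, a point or a joint stands for the part that bears it (a point fixed in the world has none). Each returns a list of dicts, best first, with "conf" (0 to 1); they miss things now and then, are a little off and sometimes report something else, mostly with a low value. They report only what shows in the picture. A call takes as long as a camera call.
- nets.search_frame(target, camera): "location" ([column, row] in pixels, amid what is visible of it).
- nets.silhouettes(target, camera): "region" (384x512 bool, what is visible of it) and "location" ([column, row] in pixels, amid what is visible of it).
The state is a dict: "time": time; "joint_positions": joint angles; "joint_velocities": joint speeds; "tau": joint torques, N m; "tool_pos": TCP position; "tool_rot": TCP orientation; "ft_force": force on the tool from outside, world axes, zero at the start; "torque": the same for the moment, N m; "gripper_width": finger opening in m.
Only numpy, scipy, OpenCV 4.12 (cv2) and the standard library are available. Lean on these libraries where they do the work, as an engineer would, in place of code of your own. Each camera call takes 0.05 s, during which the arm holds its last target.

## Working session

There is one attempt and no reset: what is moved stays moved. The work goes in short steps, Python scripts to look and compute and a tool call to move; the robot and the scene stay as the last step left them, time stands still between calls to the robot, and variables do not carry over. Pictures are saved under pics/ and viewed, and the job is handed in when it is done.

Besides the shell and the picture viewer there is one more tool, called after "Emit:" as name([rows], argument=value, ...), one row to a line, values as JSON. drive_tool: Moves the arm, as the interface text tells. Its arguments: {"type":"object","properties":{"deltas":{"type":"array","items":{"type":"object","properties":{"angular":{"type":"array","items":{"type":"number"}},"translation":{"type":"array","items":{"type":"number"}},"jaw":{"type":"number"}}}},"squeeze":{"type":"number"}},"required":["deltas"]}

```bash
ls; mkdir -p pics; cat > h.py <<'E'
import numpy as np, cv2
from workcell import manip, vision, nets
def snap(cam,name):
    im=vision.capture(cam); cv2.imwrite(f'pics/{name}.png',cv2.cvtColor(im,cv2.COLOR_RGB2BGR)); return im
def ray(c,px):
    px=np.asarray(px,float); R=np.array(c['R']);t=np.array(c['t'])
    u=(px[0]-c['cx'])/c['fx'];v=(px[1]-c['cy'])/c['fy']
    return -R.T@t, R.T@np.array([u,v,1.])
def rayw(c,px):
    R=np.array(c['R']);t=np.array(c['t']);u=(px[0]-c['cx'])/c['fx'];v=(px[1]-c['cy'])/c['fy'];r=np.hypot(u,v)
    s=np.sin(r)/r if r>1e-9 else 1
    return -R.T@t, R.T@np.array([u*s,v*s,np.cos(r)])
def atz(o,d,z): return o+d*(z-o[2])/d[2]
def proj(c,X):
    p=np.array(c['R'])@np.asarray(X)+np.array(c['t']); return np.array([c['fx']*p[0]/p[2]+c['cx'],c['fy']*p[1]/p[2]+c['cy']])
E
python3 - <<'E'
from h import *
print(manip.get_obs())
for n in ['scene','top','wrist']:
    snap(n,n+'0'); c=vision.get_calibration(n); print(n,c, -np.array(c['R']).T@np.array(c['t']))
print(manip.pinch_z)
E
```

```text
pics
{'time': 0.0, 'joint_positions': array([-1.37401408,  0.39919169,  0.04502415,  1.53789123, -0.01867758,
        1.2069144 , -0.05070862]), 'joint_velocities': array([ 0.00126916,  0.00012867,  0.00091952, -0.00111339,  0.00016379,
       -0.00138893, -0.00199141]), 'tau': array([ 3.55391821e-04, -4.75125575e+01,  1.36469029e+00, -2.54219663e+01,
        1.16011957e-02,  9.75513045e-03,  6.39138076e-08]), 'tool_pos': array([0.1892604 , 0.6211617 , 0.23025849]), 'tool_rot': array([ 0.69934475,  0.10345228,  0.69944313, -0.10485157]), 'ft_force': array([ 0.43142244, -0.48563683,  1.21359964]), 'torque': array([-0.02832439,  0.01379324, -0.01332212]), 'gripper_width': 0.0854164500208797}
scene {'fx': 380.143911329945, 'fy': 380.143911329945, 'cx': 252.89645881399517, 'cy': 192.22802639275153, 'R': array([[ 0.64588519, -0.7634167 , -0.00522055],
       [-0.36596198, -0.30360462, -0.87971363],
       [ 0.67000309,  0.57010453, -0.47547522]]), 't': array([-0.42008894,  0.27107426,  1.33504794])} [-0.52395415 -0.99952039  0.87105683]
top {'fx': 361.7198920642161, 'fy': 361.7198920642161, 'cx': 255.8520075978, 'cy': 192.32640404222172, 'R': array([[ 0.01145059, -0.99993387,  0.00106975],
       [-0.97469318, -0.0114004 , -0.22325597],
       [ 0.2232534 ,  0.00151373, -0.97475927]]), 't': array([-0.11194428,  0.53786231,  1.50568409])} [ 0.18938347 -0.10808424  1.58788025]
wrist {'fx': 297.3186396354542, 'fy': 297.3186396354542, 'cx': 252.02703122411506, 'cy': 193.2152857303918, 'R': array([[ 0.29129495,  0.95662997, -0.00252059],
       [ 0.91516001, -0.27789796,  0.29198438],
       [ 0.27862055, -0.08736032, -0.95641976]]), 't': array([-0.64815247, -0.03883283,  0.37988244])} [0.11849874 0.64243717 0.37303192]
0.0187
```

View pics/scene0.png

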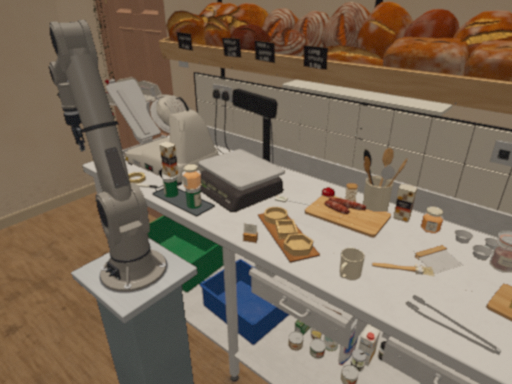

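View pics/top0.png

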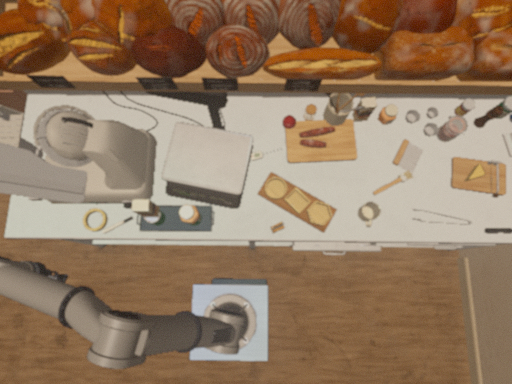

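```bash
python3 - <<'E'
from h import *
for cam in ['top','scene']:
    snap(cam,cam+'1')
    for n in ['jar_centre','carton_centre','tin_1_centre','six_sided_floor','oblong_floor','round_floor','tray','mug_centre','card_centre']:
        for r in nets.search_frame(n,cam)[:3]: print(cam,n,r['conf'],np.round(r['location'],1))
print(manip.get_obs()['time'])
E
```

```text
top jar_centre 0.75 [185.5 215.2]
top carton_centre 0.78 [142.5 206.9]
top tin_1_centre 0.68 [157.3 220.2]
top six_sided_floor 0.76 [318.1 213. ]
top oblong_floor 0.71 [295.7 200.6]
top round_floor 0.8 [275.4 187.5]
top tray 0.71 [178.  223.1]
top mug_centre 0.81 [367.2 215.1]
top card_centre 0.47 [277.9 226.3]
scene jar_centre 0.95 [190.9 174.7]
scene carton_centre 0.66 [166.4 157.6]
scene tin_1_centre 0.69 [171.  187.8]
scene tin_1_centre 0.24 [287.1 228.3]
scene six_sided_floor 0.57 [297.3 242.8]
scene oblong_floor 0.86 [288.6 229.5]
scene oblong_floor 0.27 [193.2 198.8]
scene round_floor 0.62 [272.1 213.5]
scene tray 0.94 [180.3 204. ]
scene mug_centre 0.73 [351.5 263. ]
scene mug_centre 0.37 [252.  234.6]
scene card_centre 0.58 [250.  234.1]
scene card_centre 0.28 [166.3 156.8]
1.15
```

```bash
python3 - <<'E'
from h import *
im=cv2.imread('pics/top1.png'); 
a=cv2.resize(im[165:245,245:345],None,fx=4,fy=4,interpolation=3); b=cv2.resize(im[180:245,120:220],None,fx=4,fy=4,interpolation=3)
cv2.imwrite('pics/zt.png',np.vstack([a,b]))
im=cv2.imread('pics/scene1.png'); 
a=cv2.resize(im[195:265,240:340],None,fx=4,fy=4,interpolation=3); b=cv2.resize(im[135:220,140:240],None,fx=4,fy=4,interpolation=3)
cv2.imwrite('pics/zs.png',np.vstack([a,b])[:600+40])
ct=vision.get_calibration('top');cs=vision.get_calibration('scene')
A={'six':((318.1,213),(297.3,242.8),.022),'obl':((295.7,200.6),(288.6,229.5),.022),'rnd':((275.4,187.5),(272.1,213.5),.022),'tray':((178,223.1),(180.3,204),.006),'mug':((367.2,215.1),(351.5,263),.0435),'card':((277.9,226.3),(250,234.1),.03),'jar':((188,213),(190.9,174.7),.1515),'carton':((144,206),(166.4,157.6),.185)}
for k,(p,q,z) in A.items(): print(k,np.round(atz(*ray(ct,p),z),3),np.round(atz(*ray(cs,q),z),3))
E
```

```text
six [ 0.458 -0.38   0.022] [ 0.473 -0.369  0.022]
obl [ 0.513 -0.282  0.022] [ 0.525 -0.292  0.022]
rnd [ 0.571 -0.192  0.022] [ 0.579 -0.167  0.022]
tray [0.409 0.235 0.006] [0.399 0.219 0.006]
mug [ 0.448 -0.588  0.044] [ 0.47  -0.592  0.043]
card [ 0.397 -0.203  0.03 ] [ 0.394 -0.202  0.03 ]
jar [0.43  0.166 0.151] [0.44  0.175 0.151]
carton [0.45  0.334 0.185] [0.444 0.343 0.185]
```

View pics/zt.png

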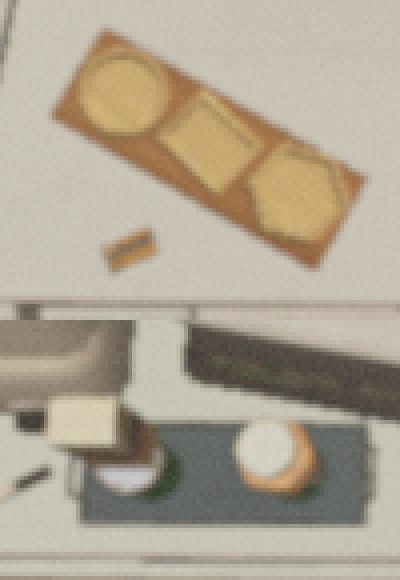

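View pics/zs.png

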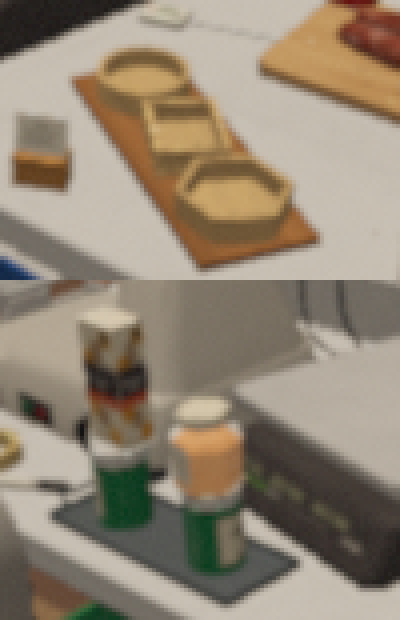

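View pics/wrist0.png

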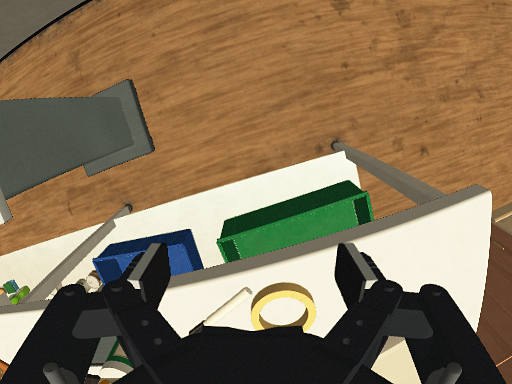

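```bash
cat >> h.py <<'E'
from scipy.spatial.transform import Rotation as Rn
def toolR(o): q=o['tool_rot']; return Rn.from_quat([q[1],q[2],q[3],q[0]])
def move(target,yawdeg=None,o=None,verbose=True):
    """shift mm & rotvec deg in tool axes to reach tcp target, tool down with jaw(y) axis at world yaw"""
    o=o or manip.get_obs(); R=toolR(o)
    tr=R.inv().apply(np.asarray(target)-o['tool_pos'])*1000
    if yawdeg is None:
        a=np.zeros(3)
    else:
        best=None
        for k in (0,180):
            y=np.deg2rad(yawdeg+k); Y=np.array([np.cos(y),np.sin(y),0]);X=np.array([0,0,-1.]);Z=np.cross(X,Y)
            rv=(R.inv()*Rn.from_matrix(np.c_[X,Y,Z])).as_rotvec(degrees=True)
            if best is None or np.linalg.norm(rv)<np.linalg.norm(best): best=rv
        a=best
    print('tr',np.round(tr,1),'ang',np.round(a,1)); return tr,a
def st(o=None):
    o=o or manip.get_obs(); M=toolR(o).as_matrix()
    print('t',round(o['time'],2),'pos',np.round(o['tool_pos'],4),'yaw',np.round(np.rad2deg(np.arctan2(M[1,1],M[0,1])),1),'x',np.round(M[:,0],3),'w',np.round(o['gripper_width'],4),'F',np.round(o['ft_force'],2),'q',np.round(o['joint_positions'],2))
E
python3 - <<'E'
from h import *
st(); M=toolR(manip.get_obs()).as_matrix(); print(M.round(3))
print('over tray'); move([0.35,0.24,0.46],0); move([0.35,0.24,0.46],90)
ct=vision.get_calibration('top')
def T(p,z): return np.round(atz(*ray(ct,p),z)[:2],3)
for p in [(103,28),(368,178),(317,268),(52,118)]: print('stand',T((245+p[0]/4,165+p[1]/4),.012))
for p in [(80,422-320),(365,422-320),(366,522-320),(80,522-320)]: print('tray',T((120+p[0]/4,180+p[1]/4),.013))
for p in [(48,397-320),(117,393-320),(120,440-320),(48,447-320)]: print('carton top',T((120+p[0]/4,180+p[1]/4),.256))
print('lid',T((120+267/4,180+(450-320)/4),.197))
for p in [(186,122),(252,130),(240,205),(166,190),(173,124)]: print('grill',T(p,.1),T(p,0))
E
```

```text
t 1.15 pos [0.1894 0.6218 0.2313] yaw 73.1 x [ 0.  0. -1.] w 0.0854 F [-0.55  0.18 -0.74] q [-1.37  0.4   0.05  1.54 -0.02  1.21 -0.05]
[[ 0.     0.291  0.957]
 [ 0.     0.957 -0.291]
 [-1.     0.     0.   ]]
over tray
tr [-228.7 -318.4  264.9] ang [73.1 -0.  -0. ]
tr [-228.7 -318.4  264.9] ang [-16.9   0.   -0. ]
stand [ 0.646 -0.172]
stand [ 0.477 -0.465]
stand [ 0.376 -0.406]
stand [ 0.54  -0.115]
tray [0.484 0.407]
tray [0.488 0.091]
tray [0.377 0.086]
tray [0.373 0.397]
carton top [0.462 0.359]
carton top [0.467 0.295]
carton top [0.422 0.288]
carton top [0.415 0.355]
lid [0.424 0.162]
grill [0.845 0.206] [0.889 0.227]
grill [ 0.811 -0.086] [ 0.853 -0.084]
grill [ 0.475 -0.04 ] [ 0.494 -0.035]
grill [0.536 0.274] [0.559 0.3  ]
grill [0.835 0.263] [0.878 0.288]
```

Emit:
drive_tool([
  {"translation": [-55,0,0],"angular": [0,0,0],"jaw": -1},
  {"translation": [-110,0,0],"angular": [0,0,0],"jaw": -1},
  {"translation": [-150,-40,40],"angular": [-4,0,0],"jaw": -1},
  {"translation": [-180,-80,82],"angular": [-8,0,0],"jaw": -1},
  {"translation": [-205,-120,124],"angular": [-12,0,0],"jaw": -1},
  {"translation": [-230,-165,170],"angular": [-17,0,0],"jaw": -1},
  {"translation": [-249,-205,213],"angular": [-17,0,0],"jaw": -1},
  {"translation": [-249,-250,260],"angular": [-17,0,0],"jaw": -1},
  {"translation": [-249,-299,311],"angular": [-17,0,0],"jaw": -1},
  {"translation": [-249,-299,311],"angular": [-17,0,0],"jaw": -1},
])

```text
time: 2.4
tool_pos: [0.4018, 0.2407, 0.4812]
tool_rot: [0.708, 0.002, 0.707, -0.002]
ft_force: [0.6, 0.2, -0.9]
gripper_width: 0.0855
```

```bash
python3 - <<'E'
from h import *
st()
c=vision.get_calibration('wrist'); im=snap('wrist','w1'); st()
np.save('cal_w1.npy',c,allow_pickle=True)
for n in ['jar_centre','carton_centre','tin_1_centre','tray']:
    for r in nets.silhouettes(n,'wrist')[:3]:
        m=r['region']; ys,xs=np.where(m); print(n,r['conf'],np.round(r['location'],1),m.sum(),xs.min(),xs.max(),ys.min(),ys.max())
E
```

```text
t 2.4 pos [0.4018 0.2407 0.4812] yaw 89.7 x [ 0.002  0.001 -1.   ] w 0.0855 F [ 0.55  0.19 -0.87] q [-0.95 -0.03  0.31  1.51  0.01  1.65  0.93]
t 2.45 pos [0.403  0.2385 0.4812] yaw 89.5 x [ 0.002 -0.001 -1.   ] w 0.0853 F [ 1.28 -2.07 -0.04] q [-0.95 -0.03  0.31  1.51  0.01  1.65  0.93]
jar_centre 0.66 [204.  169.9] 1813 182 230 144 193
carton_centre 0.56 [310.3 186.5] 2678 283 342 157 211
tin_1_centre 0.84 [289.1 149.8] 544 277 315 141 167
tray 0.77 [256.1 143.8] 4997 173 336 126 183
```

View pics/w1.png

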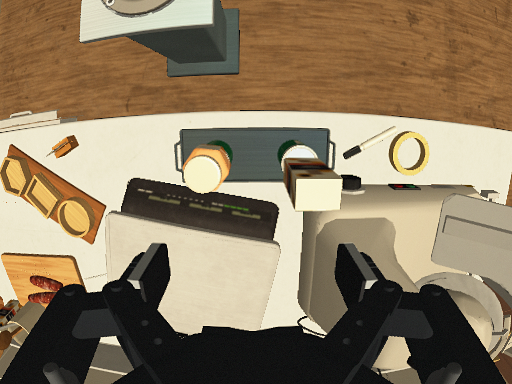

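```bash
python3 - <<'E'
from h import *
im=cv2.imread('pics/w1.png')
cv2.imwrite('pics/w1z.png',cv2.resize(im[110:240,160:360],None,fx=4,fy=4,interpolation=3))
cv2.imwrite('pics/w1s.png',cv2.resize(im[130:250,0:120],None,fx=5,fy=5,interpolation=3))
E
```

```text
(no output)
```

View pics/w1z.png

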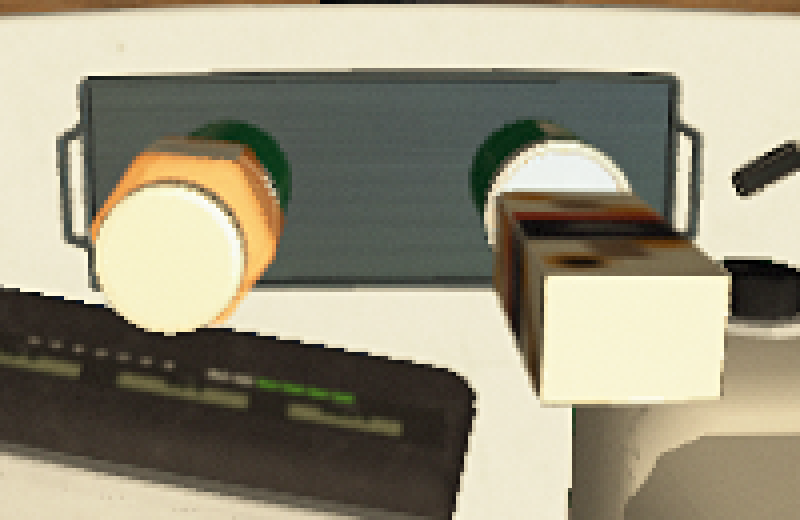

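View pics/w1s.png

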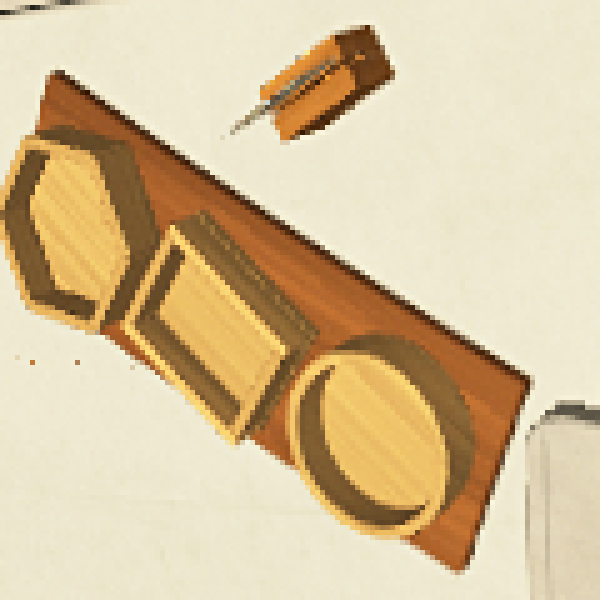

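```bash
python3 - <<'E'
from h import *
c=np.load('cal_w1.npy',allow_pickle=True).item()
f=lambda p,z:atz(*rayw(c,((p[0]+.5)/4-.5+160,(p[1]+.5)/4-.5+110)),z)[:2]
print('lid',f((171,257),.197).round(4), 'edges',[f(p,.197).round(3) for p in [(95,255),(246,255),(171,183),(171,333)]])
C=np.array([f(p,.256) for p in [(543,272),(727,276),(722,399),(540,404)]]);print(C.round(4),C.mean(0).round(4))
for a,b in [(0,1),(1,2),(2,3),(3,0)]:
    d=C[b]-C[a];print(np.linalg.norm(d).round(4),np.rad2deg(np.arctan2(d[1],d[0])).round(1))
for p in [(80,77),(678,76),(96,288)]: print('tray',f(p,.013).round(4))
print('tin lid',[f(p,.106).round(4) for p in [(486,210),(500,175),(525,152),(560,140),(600,152),(629,190)]])
g=lambda p,z:atz(*rayw(c,((p[0]+.5)/5-.5,(p[1]+.5)/5-.5+130)),z)[:2]
O=np.array([g(p,.046) for p in [(175,225),(296,348),(240,440),(128,325)]]);print('obl',O.round(4),O.mean(0).round(4))
for a,b in [(0,1),(1,2),(2,3),(3,0)]:
    d=O[b]-O[a];print(np.linalg.norm(d).round(4),np.rad2deg(np.arctan2(d[1],d[0])).round(1))
print('round',[g(p,.046).round(4) for p in [(290,420),(450,490),(333,352),(402,536),(371,443)]])
H=np.array([g(p,.046) for p in [(25,138),(98,150),(133,235),(100,328),(28,303),(0,215)]]);print('hex',H.round(4),H.mean(0).round(4))
E
```

```text
lid [0.4277 0.1658] edges [array([0.427, 0.137]), array([0.427, 0.194]), array([0.4  , 0.167]), array([0.457, 0.164])]
[[0.4195 0.2953]
 [0.4207 0.3571]
 [0.4637 0.359 ]
 [0.4646 0.296 ]] [0.4421 0.3268]
0.0618 88.9
0.043 2.5
0.063 -89.2
0.0451 -179.1
tray [0.3735 0.089 ]
tray [0.3744 0.4009]
tray [0.4876 0.0914]
tin lid [array([0.4287, 0.2913]), array([0.4129, 0.2972]), array([0.4025, 0.3082]), array([0.397 , 0.3237]), array([0.4021, 0.3419]), array([0.4191, 0.3558])]
obl [[ 0.4541 -0.2912]
 [ 0.5169 -0.2236]
 [ 0.5657 -0.2743]
 [ 0.505  -0.3396]] [ 0.5104 -0.2822]
0.0923 47.1
0.0704 -46.1
0.0891 -132.9
0.0703 136.5
round [array([ 0.554 , -0.2369]), array([ 0.5875, -0.1459]), array([ 0.5189, -0.2005]), array([ 0.6133, -0.181 ]), array([ 0.5647, -0.1878])]
hex [[ 0.404  -0.3973]
 [ 0.4138 -0.3397]
 [ 0.4581 -0.3232]
 [ 0.5065 -0.3623]
 [ 0.4924 -0.4191]
 [ 0.4436 -0.4296]] [ 0.4531 -0.3785]
```

Emit:
drive_tool([
  {"translation": [0,0,0],"angular": [0,0,0],"jaw": -1},
  {"translation": [0,0,0],"angular": [0,0,0],"jaw": -1},
])

```text
time: 2.9
tool_pos: [0.3993, 0.2462, 0.4801]
tool_rot: [0.707, -0.001, 0.707, 0.001]
ft_force: [-0.3, -0.0, 0.0]
gripper_width: 0.0854
```

```bash
python3 - <<'E'
from h import *
st();move([.428,.166,.30],90);move([.428,.166,.168],90)
E
```

```text
t 2.9 pos [0.3993 0.2462 0.4801] yaw 90.2 x [-0. -0. -1.] w 0.0854 F [-0.33 -0.05  0.01] q [-0.95 -0.02  0.3   1.51  0.01  1.65  0.92]
tr [180.1 -80.3  28.5] ang [ 0.2 -0.   0. ]
tr [312.1 -80.2  28.6] ang [ 0.2 -0.   0. ]
```

Emit:
drive_tool([
  {"translation": [45,-30,10],"angular": [0,0,0],"jaw": -1},
  {"translation": [95,-60,20],"angular": [0,0,0],"jaw": -1},
  {"translation": [145,-80,28],"angular": [0,0,0],"jaw": -1},
  {"translation": [190,-80,28],"angular": [0,0,0],"jaw": -1},
  {"translation": [230,-80,28],"angular": [0,0,0],"jaw": -1},
  {"translation": [230,-80,28],"angular": [0,0,0],"jaw": -1},
  {"translation": [230,-80,28],"angular": [0,0,0],"jaw": -1},
  {"translation": [230,-80,28],"angular": [0,0,0],"jaw": -1},
])

```text
time: 3.9
tool_pos: [0.4291, 0.166, 0.2523]
tool_rot: [0.708, 0.0, 0.706, 0.001]
ft_force: [-0.3, -0.1, 0.6]
gripper_width: 0.0852
```

```bash
python3 - <<'E'
from h import *
st();c=vision.get_calibration('wrist'); im=snap('wrist','w2'); np.save('cal_w2.npy',c,allow_pickle=True)
move([.428,.166,.168],90)
E
```

```text
t 3.9 pos [0.4291 0.166  0.2523] yaw 90.1 x [ 0.003  0.002 -1.   ] w 0.0852 F [-0.32 -0.12  0.56] q [-0.86  0.03  0.41  1.95 -0.01  1.16  1.13]
tr [84.  -0.  -1.2] ang [ 0.1  0.2 -0.1]
```

View pics/w2.png

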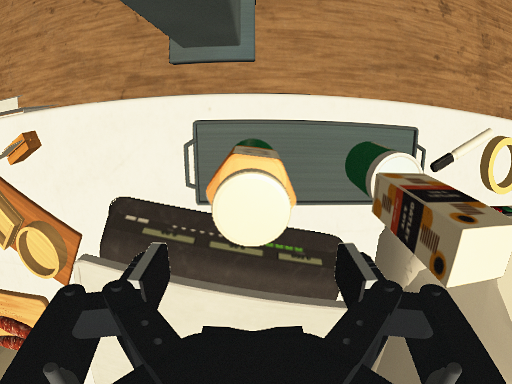

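```bash
python3 - <<'E'
from h import *
c=np.load('cal_w2.npy',allow_pickle=True).item()
for p in [(213,207),(297,207),(254,170),(252,247),(254.5,208)]: print(atz(*rayw(c,p),.197).round(4))
E
```

```text
[0.4258 0.1374 0.197 ]
[0.4258 0.1971 0.197 ]
[0.399  0.1664 0.197 ]
[0.4575 0.1652 0.197 ]
[0.4265 0.1669 0.197 ]
```

Emit:
drive_tool([
  {"translation": [30,1,-1.5],"angular": [0,0,0],"jaw": -1},
  {"translation": [60,1,-1.5],"angular": [0,0,0],"jaw": -1},
  {"translation": [84,1,-1.5],"angular": [0,0,0],"jaw": -1},
  {"translation": [84,1,-1.5],"angular": [0,0,0],"jaw": -1},
  {"translation": [84,1,-1.5],"angular": [0,0,0],"jaw": 0},
  {"translation": [84,1,-1.5],"angular": [0,0,0],"jaw": 0.3},
  {"translation": [84,1,-1.5],"angular": [0,0,0],"jaw": 1},
  {"translation": [84,1,-1.5],"angular": [0,0,0],"jaw": 1},
  {"translation": [84,1,-1.5],"angular": [0,0,0],"jaw": 1},
  {"translation": [84,1,-1.5],"angular": [0,0,0],"jaw": 1},
], squeeze=50)

```text
time: 5.2
tool_pos: [0.4278, 0.1665, 0.1682]
tool_rot: [0.708, 0.0, 0.706, 0.001]
ft_force: [-0.8, -1.5, 6.2]
gripper_width: 0.0565
```

```bash
python3 - <<'E'
from h import *
st();im=snap('wrist','w3');move([.428,.166,.30],90)
E
```

```text
t 5.2 pos [0.4278 0.1665 0.1682] yaw 90.0 x [ 0.003  0.002 -1.   ] w 0.0565 F [-0.83 -1.5   6.19] q [-0.84  0.12  0.41  2.06 -0.06  0.96  1.17]
tr [-131.8   -0.3    0.6] ang [ 0.   0.2 -0.1]
```

View pics/w3.png

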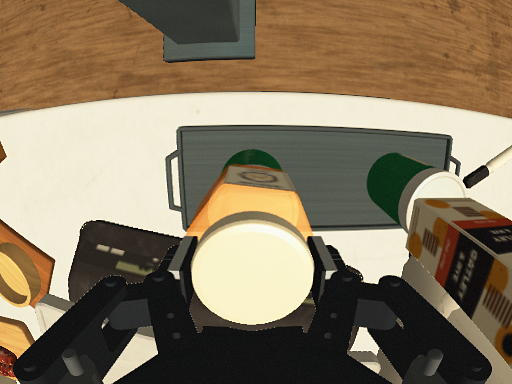

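Emit:
drive_tool([
  {"translation": [-5,0,0],"angular": [0,0,0],"jaw": 1},
  {"translation": [-15,0,0],"angular": [0,0,0],"jaw": 1},
  {"translation": [-35,0,0],"angular": [0,0,0],"jaw": 1},
  {"translation": [-60,0,0],"angular": [0,0,0],"jaw": 1},
  {"translation": [-90,0,0],"angular": [0,0,0],"jaw": 1},
  {"translation": [-120,0,0],"angular": [0,0,0],"jaw": 1},
  {"translation": [-130,0,0],"angular": [0,0,0],"jaw": 1},
  {"translation": [-130,0,0],"angular": [0,0,0],"jaw": 1},
])

```text
time: 6.25
tool_pos: [0.4263, 0.1662, 0.2963]
tool_rot: [0.707, -0.0, 0.707, 0.001]
ft_force: [-0.1, 1.4, -4.4]
gripper_width: 0.0561
```

```bash
python3 - <<'E'
from h import *
st();c=vision.get_calibration('wrist'); im=snap('wrist','w4');np.save('cal_w4.npy',c,allow_pickle=True);move([.46,-.20,.30],0);move([.46,-.20,.30],90)
E
```

```text
t 6.25 pos [0.4263 0.1662 0.2963] yaw 90.1 x [ 0.  0. -1.] w 0.0561 F [-0.07  1.45 -4.4 ] q [-0.87 -0.01  0.4   1.89  0.    1.26  1.11]
tr [  -4.4 -366.    33.8] ang [-89.9  -0.1  -0. ]
tr [  -4.4 -366.    33.8] ang [ 0.1 -0.1  0. ]
```

View pics/w4.png

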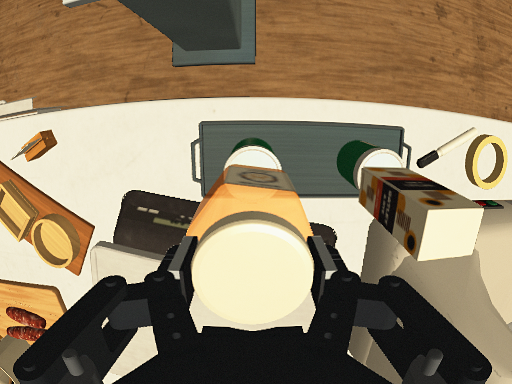

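Emit:
drive_tool([
  {"translation": [-4,-15,0],"angular": [0,0,0],"jaw": 1},
  {"translation": [-4,-50,0],"angular": [0,0,0],"jaw": 1},
  {"translation": [-4,-100,0],"angular": [0,0,0],"jaw": 1},
  {"translation": [-4,-150,5],"angular": [0,0,0],"jaw": 1},
  {"translation": [-4,-205,10],"angular": [0,0,0],"jaw": 1},
  {"translation": [-4,-260,15],"angular": [0,0,0],"jaw": 1},
  {"translation": [-4,-315,20],"angular": [0,0,0],"jaw": 1},
  {"translation": [-4,-370,25],"angular": [0,0,0],"jaw": 1},
  {"translation": [-4,-410,30],"angular": [0,0,0],"jaw": 1},
  {"translation": [-4,-426,34],"angular": [0,0,0],"jaw": 1},
])

```text
time: 7.55
tool_pos: [0.4586, -0.2638, 0.2998]
tool_rot: [0.706, 0.001, 0.708, -0.002]
ft_force: [0.6, 0.7, -3.9]
gripper_width: 0.0564
```

Emit:
drive_tool([
  {"translation": [0,0,0],"angular": [0,0,0],"jaw": 1},
  {"translation": [0,0,0],"angular": [0,0,0],"jaw": 1},
  {"translation": [0,0,0],"angular": [0,0,0],"jaw": 1},
])

```text
time: 7.92
tool_pos: [0.4607, -0.2586, 0.3001]
tool_rot: [0.707, -0.001, 0.707, 0.001]
ft_force: [0.4, 0.2, -4.0]
gripper_width: 0.0564
```

```bash
python3 - <<'E'
from h import *
st();c=vision.get_calibration('wrist'); im=snap('wrist','w5');np.save('cal_w5.npy',c,allow_pickle=True)
im=cv2.imread('pics/w5.png'); cv2.imwrite('pics/w5z.png',cv2.resize(im[80:330,100:420],None,fx=2.5,fy=2.4,interpolation=3))
E
```

```text
t 7.92 pos [ 0.4607 -0.2586  0.3001] yaw 90.2 x [-0.     0.001 -1.   ] w 0.0564 F [ 0.36  0.23 -3.98] q [-0.35  0.19  0.91  1.74 -0.16  1.28  2.17]
```

View pics/w5.png

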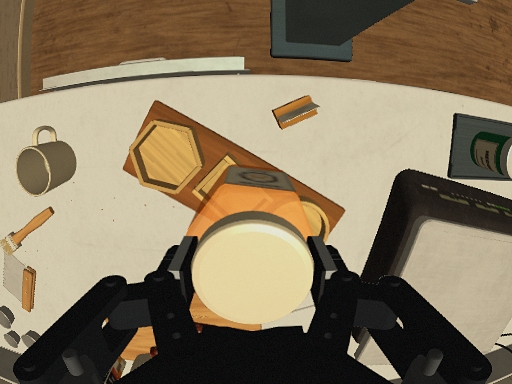

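```bash
python3 - <<'E'
from h import *
im=cv2.imread('pics/w5.png'); cv2.imwrite('pics/w5h.png',cv2.resize(im[95:215,115:255],None,fx=5,fy=5,interpolation=3))
E
```

```text
(no output)
```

View pics/w5h.png

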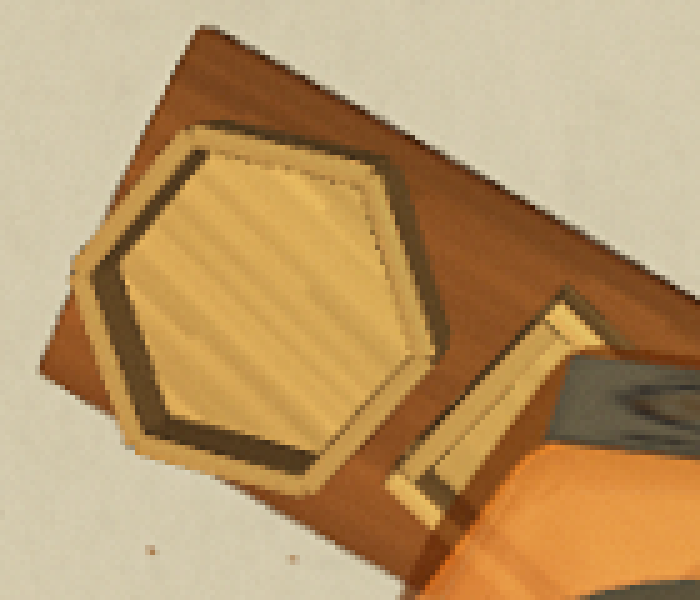

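```bash
python3 - <<'E'
from h import *
c=np.load('cal_w5.npy',allow_pickle=True).item()
g=lambda p,z:atz(*rayw(c,((p[0]+.5)/5-.5+115,(p[1]+.5)/5-.5+95)),z)[:2]
H=np.array([g(p,.046) for p in [(190,126),(378,160),(438,358),(305,494),(130,440),(74,270)]])
print(H.round(4),((H[:3]+H[3:])/2).round(4),H.mean(0).round(4), [np.linalg.norm(H[i]-H[i+3]).round(4) for i in range(3)])
# jar lid center in hand
f=lambda p,z:atz(*rayw(c,p),z)
o=manip.get_obs(); print('lid in hand',f((252,268),o['tool_pos'][2]+.029))
print('six', np.round(H.mean(0),3)); h=H.mean(0); move([h[0],h[1],.30],60); move([h[0],h[1],.088],60)
E
```

```text
[[ 0.4027 -0.396 ]
 [ 0.4141 -0.3428]
 [ 0.4689 -0.3279]
 [ 0.5081 -0.3683]
 [ 0.4919 -0.4207]
 [ 0.4417 -0.4339]] [[ 0.4554 -0.3822]
 [ 0.453  -0.3817]
 [ 0.4553 -0.3809]] [ 0.4546 -0.3816] [np.float64(0.109), np.float64(0.1101), np.float64(0.1095)]
lid in hand [ 0.45578877 -0.25954551  0.32918445]
six [ 0.455 -0.382]
tr [   0.  -122.9   -6.6] ang [30.2 -0.  -0.1]
tr [ 212.  -123.1   -6.6] ang [30.2 -0.  -0.1]
```

Emit:
drive_tool([
  {"translation": [0,-15,-1],"angular": [5,0,0],"jaw": 1},
  {"translation": [0,-40,-2],"angular": [12,0,0],"jaw": 1},
  {"translation": [0,-75,-4],"angular": [20,0,0],"jaw": 1},
  {"translation": [0,-105,-6],"angular": [27,0,0],"jaw": 1},
  {"translation": [20,-123,-6],"angular": [30,0,0],"jaw": 1},
  {"translation": [60,-123,-6],"angular": [30,0,0],"jaw": 1},
  {"translation": [105,-123,-6],"angular": [30,0,0],"jaw": 1},
  {"translation": [140,-123,-6],"angular": [30,0,0],"jaw": 1},
  {"translation": [155,-123,-6],"angular": [30,0,0],"jaw": 1},
  {"translation": [155,-123,-6],"angular": [30,0,0],"jaw": 1},
])

```text
time: 9.22
tool_pos: [0.4551, -0.3821, 0.1449]
tool_rot: [0.683, 0.183, 0.684, -0.182]
ft_force: [-0.0, -1.6, -2.7]
gripper_width: 0.0562
```

Emit:
drive_tool([
  {"translation": [0,0,0],"angular": [0,0,0],"jaw": 1},
  {"translation": [0,0,0],"angular": [0,0,0],"jaw": 1},
])

```text
time: 9.48
tool_pos: [0.4557, -0.3835, 0.1468]
tool_rot: [0.684, 0.182, 0.682, -0.183]
ft_force: [0.5, 0.1, -4.4]
gripper_width: 0.0563
```

```bash
python3 - <<'E'
from h import *
st();c=vision.get_calibration('wrist'); im=snap('wrist','w6');np.save('cal_w6.npy',c,allow_pickle=True)
move([.4546,-.3816,.084],60)
snap('scene','s6')
im=cv2.imread('pics/s6.png'); cv2.imwrite('pics/s6z.png',cv2.resize(im[170:290,220:380],None,fx=4,fy=4,interpolation=3))
E
```

```text
t 9.47 pos [ 0.4557 -0.3835  0.1468] yaw 60.1 x [ 0.002 -0.001 -1.   ] w 0.0563 F [ 0.52  0.07 -4.36] q [-0.03  0.54  0.9   1.78 -0.48  1.06  2.1 ]
tr [62.5  1.  -1.9] ang [ 0.1  0.1 -0. ]
```

View pics/w6.png

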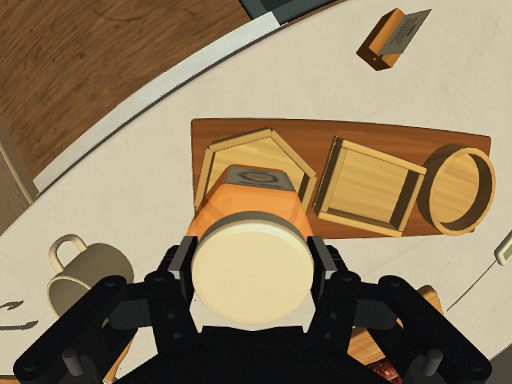

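View pics/s6z.png

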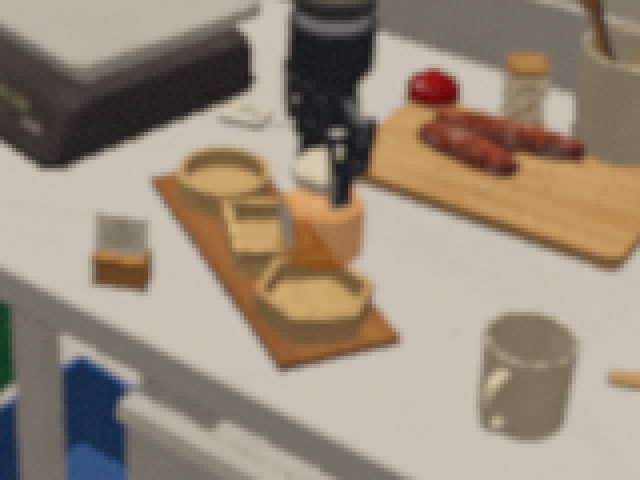

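```bash
python3 - <<'E'
from h import *
c=vision.get_calibration('scene')
z=lambda X:((proj(c,X)-[220,170])*4+1.5).round(0)
print('lidtop',z([.4557,-.3835,.176]),'bottom',z([.4557,-.3835,.085]),'hex rim c',z([.4546,-.3816,.046]))
th=np.linspace(0,2*np.pi,60)
P=np.array([z([.4546+.0565*np.cos(t),-.3816+.0565*np.sin(t),.046]) for t in th]);print('hex rim ext',P.min(0),P.max(0))
P=np.array([z([.4557+.037*np.cos(t),-.3835+.037*np.sin(t),.112]) for t in th]);print('jar body ext',P.min(0),P.max(0))
cw=np.load('cal_w6.npy',allow_pickle=True).item()
g=lambda p:atz(*rayw(cw,p),.046).round(4)
print([g(p) for p in [(204,150),(272,128),(317,178)]])
print('lid',[atz(*rayw(cw,p),.176).round(4) for p in [(252,219),(252,325),(191,270),(314,270)]])
E
```

```text
lidtop [322. 165.] bottom [316. 251.] hex rim c [312. 286.]
hex rim ext [250. 251.] [374. 323.]
jar body ext [277. 204.] [359. 250.]
[array([ 0.4036, -0.4005,  0.046 ]), array([ 0.416 , -0.3428,  0.046 ]), array([ 0.472 , -0.3296,  0.046 ])]
lid [array([ 0.431, -0.37 ,  0.176]), array([ 0.4811, -0.3989,  0.176 ]), array([ 0.4391, -0.4064,  0.176 ]), array([ 0.4667, -0.3584,  0.176 ])]
```

```bash
python3 - <<'E'
from h import *
im=cv2.imread('pics/s6.png'); cv2.imwrite('pics/s6y.png',cv2.resize(im[195:260,270:330],None,fx=9,fy=9,interpolation=0))
for n in ['jar_centre','six_sided_floor']:
  for r in nets.silhouettes(n,'scene')[:2]:
    m=r['region']; ys,xs=np.where(m); print(n,r['conf'],r['location'])
    for y in range(ys.min(),ys.max()+1): 
        q=xs[ys==y]; print(y,q.min(),q.max(),end='; ')
    print()
E
```

```text
jar_centre 0.59 [298.7, 223.3]
208 295 300; 209 294 300; 210 293 301; 211 293 301; 212 293 301; 213 293 301; 214 293 301; 215 292 301; 216 291 309; 217 290 309; 218 290 310; 219 290 310; 220 290 311; 221 290 311; 222 290 311; 223 289 311; 224 289 311; 225 289 311; 226 289 310; 227 289 310; 228 289 310; 229 290 310; 230 290 310; 231 290 309; 232 290 309; 233 291 309; 234 291 308; 235 292 307; 236 293 306; 237 296 304; 
six_sided_floor 0.8 [295.9, 246.9]
235 288 291; 236 287 293; 237 287 308; 238 286 309; 239 285 311; 240 285 312; 241 284 312; 242 283 312; 243 283 312; 244 283 312; 245 283 312; 246 283 312; 247 283 312; 248 283 312; 249 284 311; 250 285 311; 251 286 310; 252 287 309; 253 289 309; 254 290 308; 255 291 307; 256 294 294; 
six_sided_floor 0.42 [298.7, 224.6]
208 296 299; 209 294 300; 210 293 300; 211 293 301; 212 293 301; 213 293 301; 214 293 301; 215 292 300; 216 291 300; 217 290 309; 218 290 309; 219 290 310; 220 290 310; 221 290 310; 222 290 310; 223 289 310; 224 289 310; 225 289 310; 226 289 310; 227 289 310; 228 289 310; 229 290 310; 230 290 309; 231 290 309; 232 291 309; 233 291 308; 234 292 308; 235 292 306; 236 294 305; 237 297 303;
```

View pics/s6y.png

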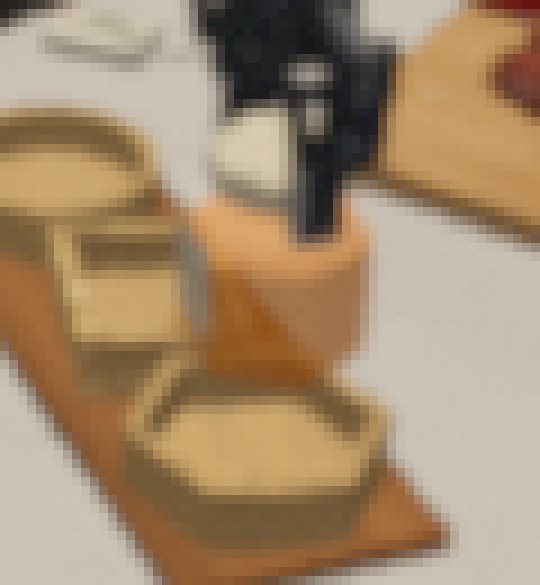

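Emit:
drive_tool([
  {"translation": [15,1,-1.5],"angular": [0,0,0],"jaw": 1},
  {"translation": [30,1,-1.5],"angular": [0,0,0],"jaw": 1},
  {"translation": [43,1,-1.5],"angular": [0,0,0],"jaw": 1},
  {"translation": [52,1,-1.5],"angular": [0,0,0],"jaw": 1},
  {"translation": [57,1,-1.5],"angular": [0,0,0],"jaw": 1},
  {"translation": [60,1,-1.5],"angular": [0,0,0],"jaw": 1},
  {"translation": [60,1,-1.5],"angular": [0,0,0],"jaw": 1},
])

```text
time: 10.55
tool_pos: [0.4542, -0.3813, 0.0853]
tool_rot: [0.683, 0.183, 0.683, -0.183]
ft_force: [0.9, 0.4, -4.0]
gripper_width: 0.0565
```

```bash
python3 - <<'E'
from h import *
st();move([.4546,-.3816,.084],60)
E
```

```text
t 10.55 pos [ 0.4542 -0.3813  0.0853] yaw 60.1 x [ 0. -0. -1.] w 0.0565 F [ 0.95  0.36 -4.04] q [ 0.01  0.6   0.84  1.84 -0.55  0.95  2.15]
tr [ 1.3 -0.1  0.5] ang [ 0.1  0.  -0. ]
```

Emit:
drive_tool([
  {"translation": [1,0,0],"angular": [0,0,0],"jaw": 1},
  {"translation": [2,0,0],"angular": [0,0,0],"jaw": 1},
  {"translation": [2,0,0],"angular": [0,0,0],"jaw": 1},
  {"translation": [2,0,0],"angular": [0,0,0],"jaw": 1},
])

```text
time: 11.05
tool_pos: [0.4546, -0.3817, 0.0844]
tool_rot: [0.684, 0.183, 0.683, -0.183]
ft_force: [-1.1, 0.8, 6.4]
gripper_width: 0.0563
```

Emit:
drive_tool([
  {"translation": [-0.5,0,0],"angular": [0,0,0],"jaw": 0.2},
  {"translation": [-0.5,0,0],"angular": [0,0,0],"jaw": -0.4},
  {"translation": [-0.5,0,0],"angular": [0,0,0],"jaw": -1},
  {"translation": [-0.5,0,0],"angular": [0,0,0],"jaw": -1},
  {"translation": [-0.5,0,0],"angular": [0,0,0],"jaw": -1},
  {"translation": [-0.5,0,0],"angular": [0,0,0],"jaw": -1},
])

```text
time: 11.8
tool_pos: [0.4541, -0.3812, 0.0837]
tool_rot: [0.683, 0.183, 0.683, -0.183]
ft_force: [0.9, -0.1, 0.5]
gripper_width: 0.0853
```

Emit:
drive_tool([
  {"translation": [-15,0,0],"angular": [0,0,0],"jaw": -1},
  {"translation": [-45,0,0],"angular": [0,0,0],"jaw": -1},
  {"translation": [-90,0,0],"angular": [0,0,0],"jaw": -1},
  {"translation": [-140,0,0],"angular": [0,0,0],"jaw": -1},
  {"translation": [-190,0,0],"angular": [0,0,0],"jaw": -1},
  {"translation": [-235,0,0],"angular": [0,0,0],"jaw": -1},
  {"translation": [-265,0,0],"angular": [0,0,0],"jaw": -1},
  {"translation": [-265,0,0],"angular": [0,0,0],"jaw": -1},
  {"translation": [-265,0,0],"angular": [0,0,0],"jaw": -1},
])

```text
time: 12.92
tool_pos: [0.4537, -0.3809, 0.3484]
tool_rot: [0.683, 0.183, 0.683, -0.182]
ft_force: [-0.3, -0.5, 0.7]
gripper_width: 0.0855
```

```bash
python3 - <<'E'
from h import *
st();c=vision.get_calibration('wrist'); im=snap('wrist','w7');np.save('cal_w7.npy',c,allow_pickle=True)
move([.40,.25,.46],90);move([.40,.25,.46],0);
E
```

```text
t 12.93 pos [ 0.4537 -0.3809  0.3484] yaw 60.0 x [-0.     0.001 -1.   ] w 0.0855 F [-0.27 -0.46  0.74] q [-0.13  0.37  1.03  1.52 -0.32  1.43  1.97]
tr [-111.2  519.7 -361.6] ang [-30.   -0.1  -0.1]
tr [-111.2  519.7 -361.6] ang [60.  -0.1  0. ]
```

View pics/w7.png

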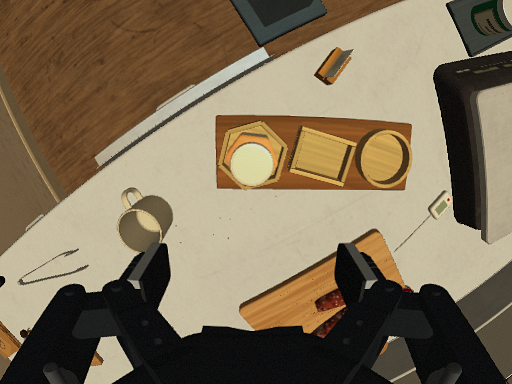

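```bash
python3 - <<'E'
from h import *
im=cv2.imread('pics/w7.png'); cv2.imwrite('pics/w7z.png',cv2.resize(im[110:200,212:416],None,fx=3.9,fy=3.9,interpolation=3))
E
```

```text
(no output)
```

View pics/w7z.png

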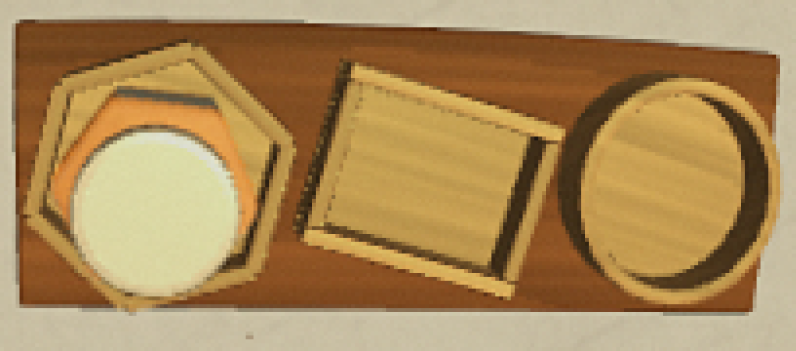

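```bash
python3 - <<'E'
from h import *
c=np.load('cal_w7.npy',allow_pickle=True).item()
g=lambda p,z:atz(*rayw(c,((p[0]+.5)/3.9-.5+212,(p[1]+.5)/3.9-.5+110)),z)[:2]
O=np.array([g(p,.046) for p in [(350,62),(565,132),(512,298),(305,234)]]);print('obl',O.round(4),O.mean(0).round(4))
for a,b in [(0,1),(1,2),(2,3),(3,0)]:
    d=O[b]-O[a];print(np.linalg.norm(d).round(4),np.rad2deg(np.arctan2(d[1],d[0])).round(1))
R=np.array([g(p,.046) for p in [(778,190),(583,190),(680,80),(670,305),(750,110),(612,270),(605,115),(740,285)]])
A=np.c_[2*R,np.ones(len(R))];s=np.linalg.lstsq(A,(R**2).sum(1),rcond=None)[0];print('round',s[:2].round(4),np.sqrt(s[2]+s[0]**2+s[1]**2).round(4))
print('lid',g((157,213),.113).round(4),[g(p,.113).round(4) for p in [(72,213),(241,213),(157,128),(157,298)]])
E
```

```text
obl [[ 0.452  -0.2953]
 [ 0.5181 -0.2302]
 [ 0.5693 -0.2802]
 [ 0.5032 -0.3431]] [ 0.5106 -0.2872]
0.0928 44.5
0.0716 -44.3
0.0913 -136.4
0.07 137.0
round [ 0.567  -0.1929] 0.0479
lid [ 0.4553 -0.3828] [array([ 0.4411, -0.4073]), array([ 0.4691, -0.3586]), array([ 0.4306, -0.3686]), array([ 0.4806, -0.3974])]
```

Emit:
drive_tool([
  {"translation": [-20,15,-10],"angular": [4,0,0],"jaw": -1},
  {"translation": [-45,50,-31],"angular": [10,0,0],"jaw": -1},
  {"translation": [-70,95,-59],"angular": [17,0,0],"jaw": -1},
  {"translation": [-90,140,-88],"angular": [24,0,0],"jaw": -1},
  {"translation": [-95,190,-119],"angular": [31,0,0],"jaw": -1},
  {"translation": [-95,240,-150],"angular": [38,0,0],"jaw": -1},
  {"translation": [-95,290,-181],"angular": [45,0,0],"jaw": -1},
  {"translation": [-95,340,-213],"angular": [51,0,0],"jaw": -1},
  {"translation": [-95,385,-241],"angular": [57,0,0],"jaw": -1},
  {"translation": [-95,415,-260],"angular": [60,0,0],"jaw": -1},
])

```text
time: 14.22
tool_pos: [0.4357, 0.0958, 0.4428]
tool_rot: [-0.499, -0.5, -0.5, 0.501]
ft_force: [0.5, -0.3, 0.3]
gripper_width: 0.0855
```

```bash
python3 - <<'E'
from h import *
st();move([.43,.29,.44],0)
E
```

```text
t 14.22 pos [0.4357 0.0958 0.4428] yaw -0.1 x [-0.001 -0.    -1.   ] w 0.0855 F [ 0.47 -0.33  0.3 ] q [-1.03 -0.11  0.65  1.64  0.06  1.59 -0.38]
tr [   2.7   -5.9 -194.2] ang [-0.1  0.   0.1]
```

Emit:
drive_tool([
  {"translation": [0,0,-45],"angular": [0,0,0],"jaw": -1},
  {"translation": [0,0,-95],"angular": [0,0,0],"jaw": -1},
  {"translation": [0,-3,-145],"angular": [0,0,0],"jaw": -1},
  {"translation": [0,-5,-180],"angular": [0,0,0],"jaw": -1},
  {"translation": [0,-5,-192],"angular": [0,0,0],"jaw": -1},
  {"translation": [0,-5,-192],"angular": [0,0,0],"jaw": -1},
  {"translation": [0,-5,-192],"angular": [0,0,0],"jaw": -1},
])

```text
time: 15.1
tool_pos: [0.4321, 0.2839, 0.4439]
tool_rot: [-0.5, -0.5, -0.499, 0.501]
ft_force: [-0.5, -0.1, -0.3]
gripper_width: 0.0853
```

```bash
python3 - <<'E'
from h import *
st();c=vision.get_calibration('wrist'); im=snap('wrist','w8');np.save('cal_w8.npy',c,allow_pickle=True)
E
```

```text
t 15.1 pos [0.4321 0.2839 0.4439] yaw -0.1 x [ 0. -0. -1.] w 0.0853 F [-0.54 -0.07 -0.27] q [-1.15  0.07  0.53  1.5  -0.04  1.58 -0.63]
```

View pics/w8.png

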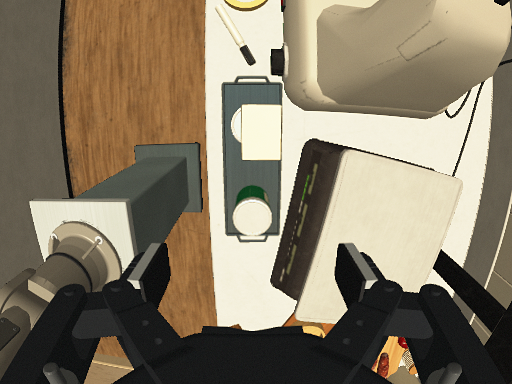

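```bash
python3 - <<'E'
from h import *
a=cv2.imread('pics/w8.png')[0:170,210:420];b=cv2.imread('pics/w1.png')[150:330,280:500]; s=cv2.imread('pics/scene0.png')[70:220,90:250]
cv2.imwrite('pics/w8m.png',cv2.resize(a,None,fx=3.5,fy=3.5,interpolation=3));cv2.imwrite('pics/w1m.png',cv2.resize(b,None,fx=3,fy=3,interpolation=3));cv2.imwrite('pics/s0m.png',cv2.resize(s,None,fx=4,fy=4,interpolation=3))
E
```

```text
(no output)
```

View pics/w8m.png

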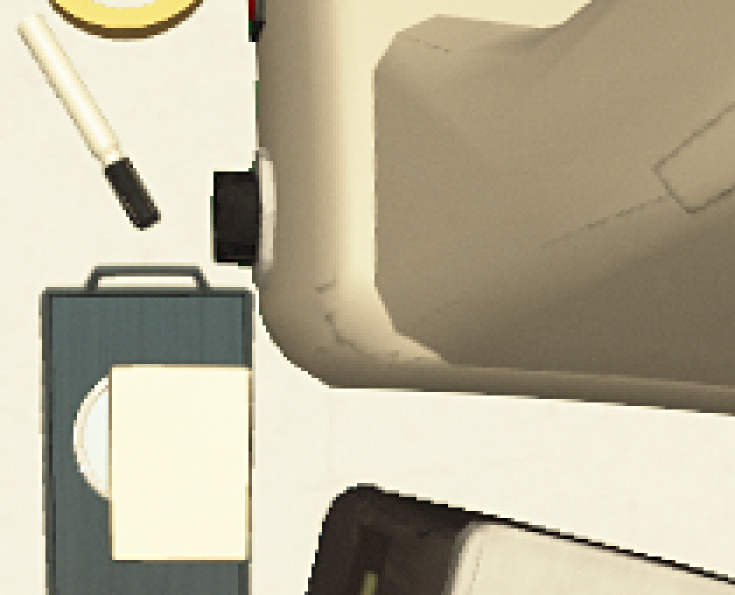

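View pics/w1m.png

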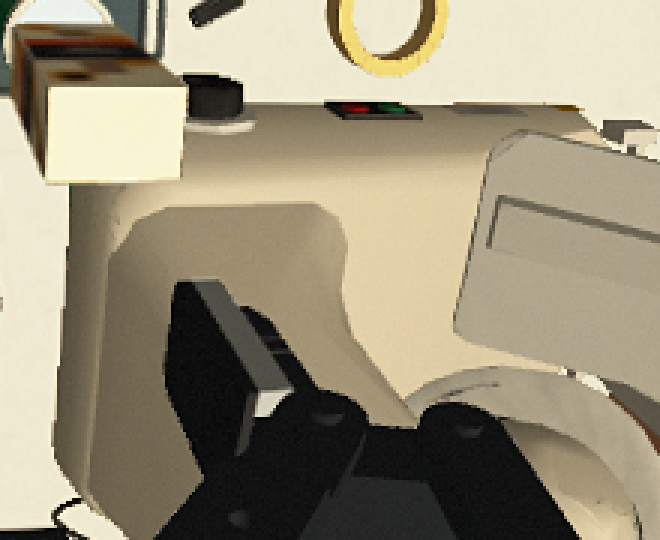

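View pics/s0m.png

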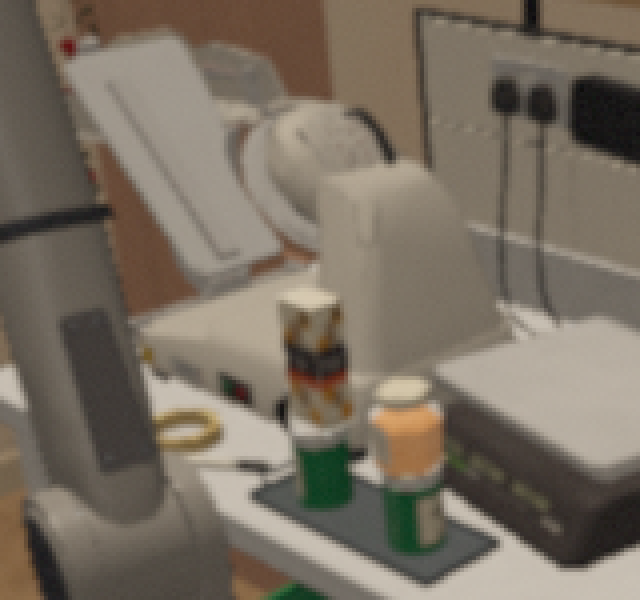

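```bash
python3 - <<'E'
from h import *
c1=np.load('cal_w1.npy',allow_pickle=True).item();c8=np.load('cal_w8.npy',allow_pickle=True).item();cs=vision.get_calibration('scene')
def tri(*rs):
    A=np.zeros((3,3));b=np.zeros(3)
    for o,d in rs:
        d=d/np.linalg.norm(d);P=np.eye(3)-np.outer(d,d);A+=P;b+=P@o
    X=np.linalg.solve(A,b);return X.round(3),[np.linalg.norm(np.cross(X-o,d/np.linalg.norm(d))).round(3) for o,d in rs]
z8=lambda p:rayw(c8,(p[0]/3.5+210,p[1]/3.5)); z1=lambda p:rayw(c1,(p[0]/3+280,p[1]/3+150)); zs=lambda p:ray(cs,(p[0]/4+90,p[1]/4+70))
print('knob',tri(z8((235,190)),z1((213,95))))
print('tower near corner',tri(z8((378,290)),z1((140,215))))
print('tower far corner',tri(z8((376,70)),z1((320,205))))
print('tower corner w8+scene',tri(z8((378,290)),zs((365,185))),tri(z8((376,70)),zs((322,190))),tri(z1((320,205)),zs((322,190))))
C=np.array([atz(*z8(p),.256)[:2] for p in [(110,366),(251,366),(249,562),(111,562)]]);print(C.round(4),C.mean(0).round(4))
f8=lambda p:rayw(c8,p)
print('tin1',[atz(*f8(p),.106)[:2].round(4) for p in [(233,216),(272,216),(252,197),(252,236)]])
print('tin2 left edge',atz(*z8((74,437)),.106).round(4))
E
```

```text
knob (array([0.48, 0.45, 0.04]), [np.float64(0.003), np.float64(0.003)])
tower near corner (array([0.548, 0.393, 0.085]), [np.float64(0.007), np.float64(0.007)])
tower far corner (array([0.532, 0.497, 0.13 ]), [np.float64(0.002), np.float64(0.002)])
tower corner w8+scene (array([0.515, 0.355, 0.353]), [np.float64(0.037), np.float64(0.037)]) (array([0.509, 0.414, 0.342]), [np.float64(0.029), np.float64(0.029)]) (array([0.461, 0.356, 0.364]), [np.float64(0.033), np.float64(0.033)])
[[0.4209 0.3579]
 [0.4651 0.3581]
 [0.4654 0.2949]
 [0.4208 0.2949]] [0.443  0.3264]
tin1 [array([0.3991, 0.169 ]), array([0.4669, 0.1689]), array([0.4322, 0.2036]), array([0.432 , 0.1307])]
tin2 left edge [0.3989 0.3254 0.106 ]
```

Emit:
drive_tool([
  {"translation": [20,5,-20],"angular": [0,0,0],"jaw": -1},
  {"translation": [60,11,-42],"angular": [0,0,0],"jaw": -1},
  {"translation": [105,11,-42],"angular": [0,0,0],"jaw": -1},
  {"translation": [140,11,-42],"angular": [0,0,0],"jaw": -1},
  {"translation": [150,11,-42],"angular": [0,0,0],"jaw": -1},
  {"translation": [150,11,-42],"angular": [0,0,0],"jaw": -1},
  {"translation": [150,11,-42],"angular": [0,0,0],"jaw": -1},
])

```text
time: 16.02
tool_pos: [0.4434, 0.3284, 0.2957]
tool_rot: [0.5, 0.501, 0.5, -0.499]
ft_force: [0.6, 0.3, 0.1]
gripper_width: 0.0851
```

```bash
python3 - <<'E'
from h import *
st();move([.443,.3264,.206],0);c=vision.get_calibration('wrist'); im=snap('wrist','w9');np.save('cal_w9.npy',c,allow_pickle=True)
E
```

```text
t 16.02 pos [0.4434 0.3284 0.2957] yaw 0.0 x [ 0.002  0.003 -1.   ] w 0.0851 F [0.6  0.31 0.11] q [-1.15  0.19  0.51  1.7  -0.1   1.27 -0.62]
tr [89.7 -0.6  2.3] ang [ 0.  -0.1 -0.1]
```

View pics/w9.png

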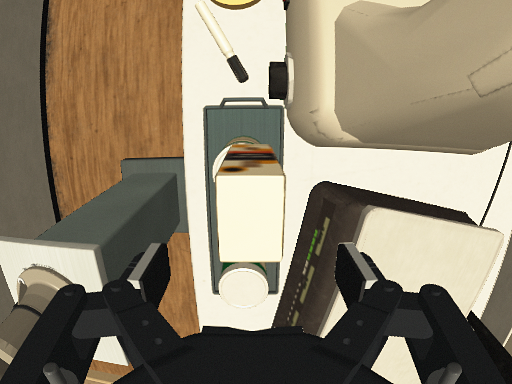

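Emit:
drive_tool([
  {"translation": [35,0,2],"angular": [0,0,0],"jaw": -1},
  {"translation": [70,0,2],"angular": [0,0,0],"jaw": -1},
  {"translation": [90,0,2],"angular": [0,0,0],"jaw": -1},
  {"translation": [90,0,2],"angular": [0,0,0],"jaw": -0.5},
  {"translation": [90,0,2],"angular": [0,0,0],"jaw": 0},
  {"translation": [90,0,2],"angular": [0,0,0],"jaw": 0.3},
  {"translation": [90,0,2],"angular": [0,0,0],"jaw": 1},
  {"translation": [90,0,2],"angular": [0,0,0],"jaw": 1},
  {"translation": [90,0,2],"angular": [0,0,0],"jaw": 1},
  {"translation": [90,0,2],"angular": [0,0,0],"jaw": 1},
], squeeze=30)

```text
time: 17.32
tool_pos: [0.4433, 0.3269, 0.2055]
tool_rot: [0.5, 0.501, 0.5, -0.499]
ft_force: [-1.2, -0.6, 6.6]
gripper_width: 0.0442
```

```bash
python3 - <<'E'
from h import *
st()
E
```

```text
t 17.32 pos [0.4433 0.3269 0.2055] yaw 0.1 x [ 0.002  0.002 -1.   ] w 0.0442 F [-1.21 -0.58  6.65] q [-1.13  0.27  0.5   1.82 -0.14  1.09 -0.58]
```

Emit:
drive_tool([
  {"translation": [-4,0,0],"angular": [0,0,0],"jaw": 1},
  {"translation": [-12,0,0],"angular": [0,0,0],"jaw": 1},
  {"translation": [-30,0,0],"angular": [0,0,0],"jaw": 1},
  {"translation": [-60,0,0],"angular": [0,0,0],"jaw": 1},
  {"translation": [-95,0,0],"angular": [0,0,0],"jaw": 1},
  {"translation": [-120,0,0],"angular": [0,0,0],"jaw": 1},
  {"translation": [-130,0,0],"angular": [0,0,0],"jaw": 1},
  {"translation": [-130,0,0],"angular": [0,0,0],"jaw": 1},
])

```text
time: 18.32
tool_pos: [0.4425, 0.3262, 0.3343]
tool_rot: [0.5, 0.5, 0.5, -0.499]
ft_force: [0.0, 1.3, -3.3]
gripper_width: 0.044
```

```bash
python3 - <<'E'
from h import *
st();snap('wrist','w10');move([.511,-.16,.34],-45)
E
```

```text
t 18.32 pos [0.4425 0.3262 0.3343] yaw 0.1 x [ 0.001  0.001 -1.   ] w 0.044 F [ 0.03  1.3  -3.25] q [-1.16  0.17  0.51  1.64 -0.09  1.35 -0.63]
tr [ -6.5  68.5 486. ] ang [45.1  0.   0. ]
```

View pics/w10.png

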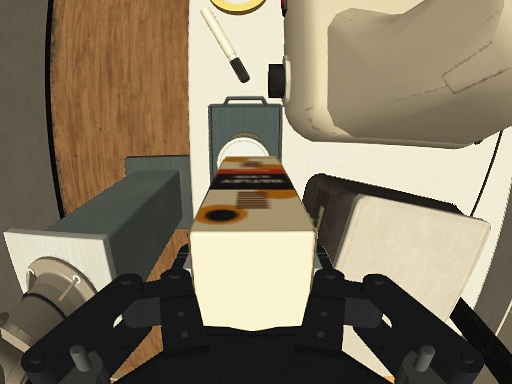

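Emit:
drive_tool([
  {"translation": [-5,0,15],"angular": [0,0,0],"jaw": 1},
  {"translation": [-10,0,50],"angular": [3,0,0],"jaw": 1},
  {"translation": [-10,5,100],"angular": [8,0,0],"jaw": 1},
  {"translation": [-10,10,155],"angular": [14,0,0],"jaw": 1},
  {"translation": [-10,15,210],"angular": [20,0,0],"jaw": 1},
  {"translation": [-10,20,265],"angular": [26,0,0],"jaw": 1},
  {"translation": [-10,27,320],"angular": [32,0,0],"jaw": 1},
  {"translation": [-8,35,375],"angular": [38,0,0],"jaw": 1},
  {"translation": [-6,50,425],"angular": [43,0,0],"jaw": 1},
  {"translation": [-6,60,462],"angular": [45,0,0],"jaw": 1},
])

```text
time: 19.62
tool_pos: [0.5015, -0.1392, 0.3394]
tool_rot: [-0.269, -0.653, -0.27, 0.654]
ft_force: [-0.1, -0.2, -1.7]
gripper_width: 0.0444
```

Emit:
drive_tool([
  {"translation": [0,0,8],"angular": [0,0,0],"jaw": 1},
  {"translation": [0,0,8],"angular": [0,0,0],"jaw": 1},
  {"translation": [0,0,8],"angular": [0,0,0],"jaw": 1},
  {"translation": [0,0,8],"angular": [0,0,0],"jaw": 1},
])

```text
time: 20.12
tool_pos: [0.4973, -0.1401, 0.3397]
tool_rot: [0.271, 0.653, 0.272, -0.653]
ft_force: [0.6, -0.2, -2.0]
gripper_width: 0.0444
```

```bash
python3 - <<'E'
from h import *
st();c=vision.get_calibration('wrist'); im=snap('wrist','w11');np.save('cal_w11.npy',c,allow_pickle=True);move([.5106,-.287,.34],-45)
E
```

```text
t 20.12 pos [ 0.4973 -0.1401  0.3397] yaw -44.8 x [ 0.     0.001 -1.   ] w 0.0444 F [ 0.6  -0.25 -2.01] q [-0.67  0.14  0.97  1.71 -0.12  1.36 -0.46]
tr [ -0.4 112.8  94.7] ang [ 0.2 -0.   0. ]
```

View pics/w11.png

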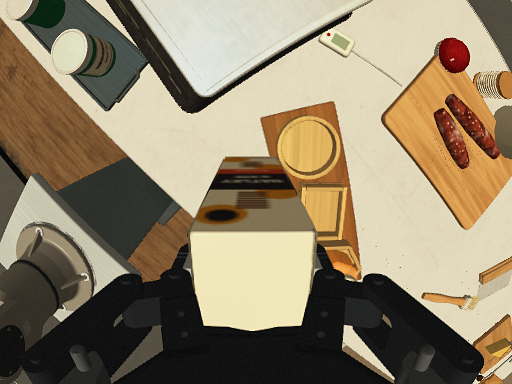

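```bash
python3 - <<'E'
from h import *
im=cv2.imread('pics/w11.png'); cv2.imwrite('pics/w11z.png',cv2.resize(im[95:285,255:375],None,fx=3.1,fy=3.1,interpolation=3))
E
```

```text
(no output)
```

View pics/w11z.png

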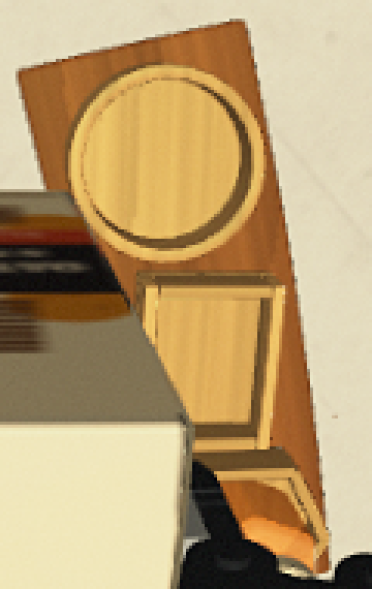

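```bash
python3 - <<'E'
from h import *
c=np.load('cal_w11.npy',allow_pickle=True).item()
g=lambda p,z:atz(*rayw(c,((p[0]+.5)/3.1-.5+255,(p[1]+.5)/3.1-.5+95)),z)[:2]
A,B,D=[g(p,.046) for p in [(139,284),(286,287),(270,450)]]
print(A.round(4),B.round(4),D.round(4),'centre',((A+D)/2).round(4))
for d in (B-A,D-B): print(np.linalg.norm(d).round(4),np.rad2deg(np.arctan2(d[1],d[0])).round(1))
R=np.array([g(p,.046) for p in [(68,160),(264,160),(165,65),(175,262),(100,95),(235,95),(95,225),(240,225)]])
M=np.c_[2*R,np.ones(len(R))];s=np.linalg.lstsq(M,(R**2).sum(1),rcond=None)[0];print('round',s[:2].round(4),np.sqrt(s[2]+s[0]**2+s[1]**2).round(4))
E
```

```text
[ 0.5159 -0.2261] [ 0.5695 -0.2812] [ 0.5056 -0.3469] centre [ 0.5107 -0.2865]
0.0769 -45.8
0.0917 -134.2
round [ 0.5667 -0.1924] 0.0479
```

Emit:
drive_tool([
  {"translation": [0,20,17],"angular": [0.4,0,0],"jaw": 1},
  {"translation": [0,55,46],"angular": [0.4,0,0],"jaw": 1},
  {"translation": [10,90,76],"angular": [0.4,0,0],"jaw": 1},
  {"translation": [35,113,95],"angular": [0.4,0,0],"jaw": 1},
  {"translation": [75,113,95],"angular": [0.4,0,0],"jaw": 1},
  {"translation": [115,113,95],"angular": [0.4,0,0],"jaw": 1},
  {"translation": [145,113,95],"angular": [0.4,0,0],"jaw": 1},
  {"translation": [160,113,95],"angular": [0.4,0,0],"jaw": 1},
  {"translation": [160,113,95],"angular": [0.4,0,0],"jaw": 1},
  {"translation": [160,113,95],"angular": [0.4,0,0],"jaw": 1},
])

```text
time: 21.42
tool_pos: [0.511, -0.2891, 0.1811]
tool_rot: [0.269, 0.655, 0.268, -0.653]
ft_force: [0.1, -0.4, -0.5]
gripper_width: 0.0442
```

```bash
python3 - <<'E'
from h import *
st();c=vision.get_calibration('wrist'); im=snap('wrist','w12');np.save('cal_w12.npy',c,allow_pickle=True);move([.5107,-.2867,.1215],-45.3)
snap('scene','s12');im=cv2.imread('pics/s12.png'); cv2.imwrite('pics/s12z.png',cv2.resize(im[150:270,220:360],None,fx=5,fy=5,interpolation=3))
E
```

```text
t 21.43 pos [ 0.511  -0.2891  0.1811] yaw -45.3 x [ 0.002 -0.001 -1.   ] w 0.0442 F [ 0.08 -0.39 -0.47] q [-0.24  0.47  0.91  1.77 -0.41  1.1   0.02]
tr [59.7 -2.1 -1.4] ang [-0.  -0.1 -0.1]
```

View pics/w12.png

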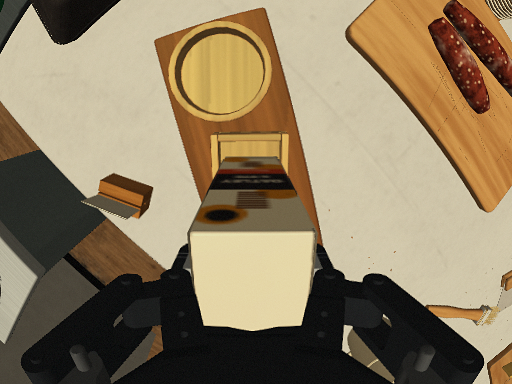

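View pics/s12z.png

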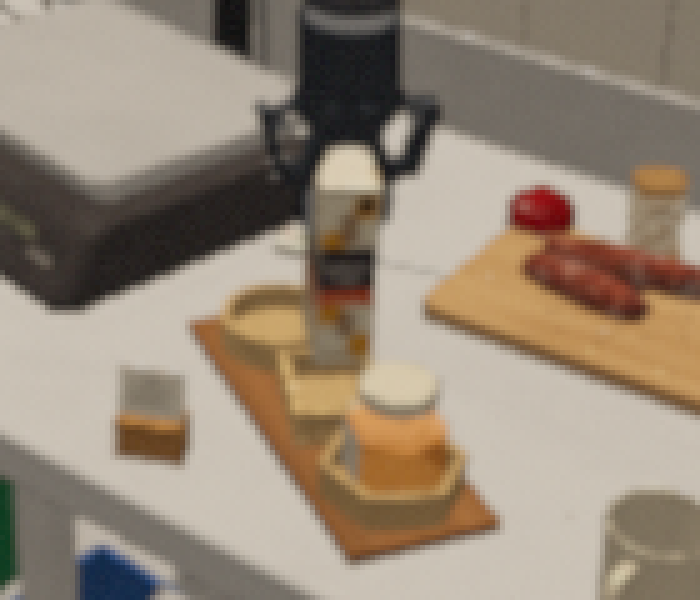

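Emit:
drive_tool([
  {"translation": [12,-1,-1],"angular": [0,0,0],"jaw": 1},
  {"translation": [26,-1,-1],"angular": [0,0,0],"jaw": 1},
  {"translation": [40,-1,-1],"angular": [0,0,0],"jaw": 1},
  {"translation": [50,-1,-1],"angular": [0,0,0],"jaw": 1},
  {"translation": [55,-1,-1],"angular": [0,0,0],"jaw": 1},
  {"translation": [57,-1,-1],"angular": [0,0,0],"jaw": 1},
  {"translation": [57,-1,-1],"angular": [0,0,0],"jaw": 1},
])

```text
time: 22.4
tool_pos: [0.5103, -0.2875, 0.123]
tool_rot: [0.269, 0.654, 0.268, -0.654]
ft_force: [0.4, -0.5, -2.8]
gripper_width: 0.0446
```

Emit:
drive_tool([
  {"translation": [1,0,0],"angular": [0,0,0],"jaw": 1},
  {"translation": [2,0,0],"angular": [0,0,0],"jaw": 1},
  {"translation": [2,0,0],"angular": [0,0,0],"jaw": 1},
  {"translation": [2,0,0],"angular": [0,0,0],"jaw": 1},
])

```text
time: 22.9
tool_pos: [0.5104, -0.2877, 0.1227]
tool_rot: [0.269, 0.655, 0.268, -0.654]
ft_force: [-2.1, 2.7, 10.0]
gripper_width: 0.0442
```

Contact felt. Release gently and rise.

Emit:
drive_tool([
  {"translation": [-1,0,0],"angular": [0,0,0],"jaw": 0.4},
  {"translation": [-1,0,0],"angular": [0,0,0],"jaw": 0},
  {"translation": [-1,0,0],"angular": [0,0,0],"jaw": -0.5},
  {"translation": [-1,0,0],"angular": [0,0,0],"jaw": -1},
  {"translation": [-1,0,0],"angular": [0,0,0],"jaw": -1},
  {"translation": [-1,0,0],"angular": [0,0,0],"jaw": -1},
])

```text
time: 23.65
tool_pos: [0.5101, -0.2871, 0.1216]
tool_rot: [-0.269, -0.654, -0.269, 0.654]
ft_force: [0.4, -0.7, -0.1]
gripper_width: 0.0852
```

Emit:
drive_tool([
  {"translation": [-15,0,0],"angular": [0,0,0],"jaw": -1},
  {"translation": [-45,0,0],"angular": [0,0,0],"jaw": -1},
  {"translation": [-90,0,0],"angular": [0,0,0],"jaw": -1},
  {"translation": [-140,0,0],"angular": [0,0,0],"jaw": -1},
  {"translation": [-190,0,0],"angular": [0,0,0],"jaw": -1},
  {"translation": [-220,0,0],"angular": [0,0,0],"jaw": -1},
  {"translation": [-220,0,0],"angular": [0,0,0],"jaw": -1},
])

```text
time: 24.52
tool_pos: [0.5108, -0.2886, 0.3453]
tool_rot: [0.27, 0.656, 0.267, -0.653]
ft_force: [0.0, -0.3, 0.5]
gripper_width: 0.0852
```

```bash
python3 - <<'E'
from h import *
st();c=vision.get_calibration('wrist'); im=snap('wrist','w13');np.save('cal_w13.npy',c,allow_pickle=True);move([.40,.16,.34],90);move([.40,.16,.34],0);
snap('scene','s13');im=cv2.imread('pics/s13.png'); cv2.imwrite('pics/s13z.png',cv2.resize(im[150:270,220:360],None,fx=5,fy=5,interpolation=3))
E
```

```text
t 24.52 pos [ 0.5108 -0.2886  0.3453] yaw -45.4 x [ 0.006 -0.002 -1.   ] w 0.0852 F [ 0.01 -0.25  0.46] q [-0.31  0.34  1.    1.55 -0.29  1.41 -0.08]
tr [   2.6 -396.  -236.1] ang [44.6 -0.1 -0.1]
tr [   2.6 -396.  -236.1] ang [-45.4  -0.   -0.2]
```

View pics/w13.png

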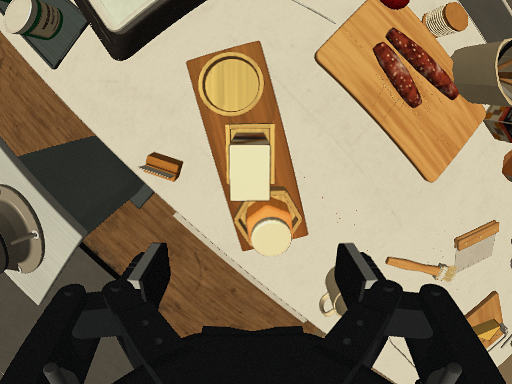

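View pics/s13z.png

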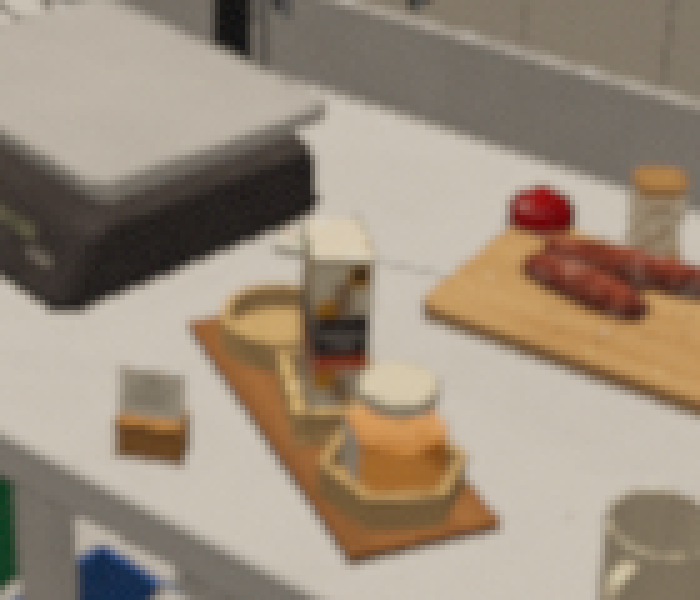

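Emit:
drive_tool([
  {"translation": [-10,-20,-12],"angular": [-6,0,0],"jaw": -1},
  {"translation": [-10,-55,-33],"angular": [-15,0,0],"jaw": -1},
  {"translation": [-10,-95,-57],"angular": [-25,0,0],"jaw": -1},
  {"translation": [-10,-135,-81],"angular": [-35,0,0],"jaw": -1},
  {"translation": [-10,-175,-105],"angular": [-45,0,0],"jaw": -1},
  {"translation": [-10,-210,-126],"angular": [-55,0,0],"jaw": -1},
  {"translation": [-10,-250,-150],"angular": [-65,0,0],"jaw": -1},
  {"translation": [-10,-290,-174],"angular": [-75,0,0],"jaw": -1},
  {"translation": [-10,-325,-195],"angular": [-85,0,0],"jaw": -1},
  {"translation": [-10,-355,-213],"angular": [-95,0,0],"jaw": -1},
])

```text
time: 25.88
tool_pos: [0.4106, 0.1164, 0.3504]
tool_rot: [0.664, 0.241, 0.665, -0.242]
ft_force: [0.6, -0.2, -0.4]
gripper_width: 0.0854
```

```bash
python3 - <<'E'
from h import *
st();move([.42,.167,.26],90)
E
```

```text
t 25.88 pos [0.4106 0.1164 0.3504] yaw 50.1 x [-0.002 -0.001 -1.   ] w 0.0854 F [ 0.6  -0.24 -0.38] q [-1.   -0.12  0.56  1.85  0.07  1.39  0.42]
tr [ 90.4  45.  -25.1] ang [-39.9  -0.1   0.1]
```

Emit:
drive_tool([
  {"translation": [10,15,-8],"angular": [-9,0,0],"jaw": -1},
  {"translation": [30,35,-19],"angular": [-19,0,0],"jaw": -1},
  {"translation": [55,45,-25],"angular": [-29,0,0],"jaw": -1},
  {"translation": [75,45,-25],"angular": [-38,0,0],"jaw": -1},
  {"translation": [90,45,-25],"angular": [-40,0,0],"jaw": -1},
  {"translation": [90,45,-25],"angular": [-40,0,0],"jaw": -1},
  {"translation": [90,45,-25],"angular": [-40,0,0],"jaw": -1},
])

```text
time: 26.75
tool_pos: [0.4221, 0.1655, 0.2618]
tool_rot: [0.707, 0.002, 0.707, -0.002]
ft_force: [0.5, -0.9, 0.9]
gripper_width: 0.0852
```

```bash
python3 - <<'E'
from h import *
st();c=vision.get_calibration('wrist'); im=snap('wrist','w14');np.save('cal_w14.npy',c,allow_pickle=True)
E
```

```text
t 26.75 pos [0.4221 0.1655 0.2618] yaw 89.6 x [-0. -0. -1.] w 0.0852 F [ 0.5  -0.86  0.87] q [-1.05  0.01  0.59  1.95 -0.    1.18  1.11]
```

View pics/w14.png

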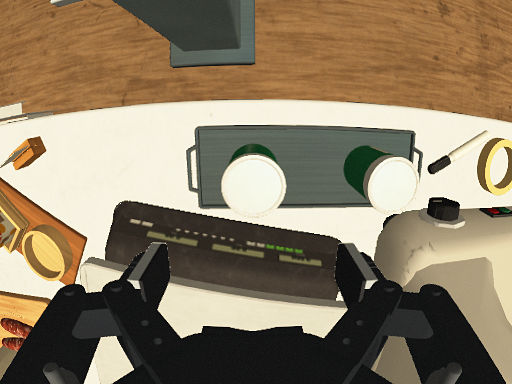

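```bash
python3 - <<'E'
from h import *
c=np.load('cal_w14.npy',allow_pickle=True).item()
im=cv2.imread('pics/w14.png'); m=((im.min(2)>175)).astype(np.uint8)
for box in [(210,300,145,225),(350,430,145,225)]:
    x0,x1,y0,y1=box; sub=m[y0:y1,x0:x1]; n,l,s,ce=cv2.connectedComponentsWithStats(sub)
    k=1+s[1:,4].argmax(); cn=max(cv2.findContours((l==k).astype(np.uint8),0,1)[0],key=len); e=cv2.minAreaRect(cv2.convexHull(cn)); p=np.array(e[0])+[x0,y0]; print(s[k],p,e[1],atz(*rayw(c,p),.106).round(4))
E2=[[(221,186),(286,186),(254,153),(254,217)],[(363,184),(420,186),(390,154),(392,213)]]
for q in E2: print([atz(*rayw(c,p),.106).round(4)[:2] for p in q])
move([.432,.167,.075],90)
E
```

```text
[   0   10   90   70 4096] [259.17156219 189.63853073] (90.25396728515625, 67.85110473632812) [0.435  0.1718 0.106 ]
[   0    0   80   80 3680] [389.5 184.5] (79.0, 79.0) [0.4296 0.3183 0.106 ]
[array([0.4308, 0.1319]), array([0.4312, 0.1999]), array([0.3963, 0.1666]), array([0.4657, 0.1662])]
[array([0.4291, 0.2853]), array([0.4313, 0.3603]), array([0.3951, 0.315 ]), array([0.4639, 0.3266])]
tr [187.1   1.4   9.6] ang [-0.4  0.  -0. ]
```

Emit:
drive_tool([
  {"translation": [30,0,5],"angular": [0,0,0],"jaw": -1},
  {"translation": [75,0,9],"angular": [0,0,0],"jaw": -1},
  {"translation": [110,0,10],"angular": [0,0,0],"jaw": -1},
  {"translation": [130,0,10],"angular": [0,0,0],"jaw": -1},
  {"translation": [130,0,10],"angular": [0,0,0],"jaw": -1},
  {"translation": [130,0,10],"angular": [0,0,0],"jaw": -1},
])

```text
time: 27.55
tool_pos: [0.4331, 0.166, 0.1329]
tool_rot: [0.708, 0.003, 0.706, -0.002]
ft_force: [-0.0, 0.7, 0.3]
gripper_width: 0.0852
```

```bash
python3 - <<'E'
from h import *
st();move([.431,.166,.07],90);snap('wrist','w15')
E
```

```text
t 27.55 pos [0.4331 0.166  0.1329] yaw 89.7 x [ 0.002  0.001 -1.   ] w 0.0852 F [-0.03  0.7   0.33] q [-0.99  0.2   0.6   2.09 -0.15  0.89  1.26]
tr [62.9 -0.1 -2.2] ang [-0.3  0.1 -0.1]
```

View pics/w15.png

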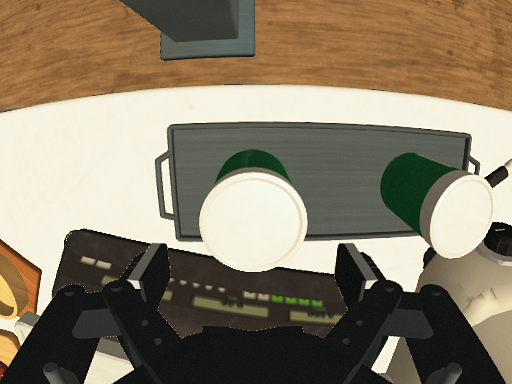

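Emit:
drive_tool([
  {"translation": [25,0,-2],"angular": [0,0,0],"jaw": -1},
  {"translation": [50,0,-2],"angular": [0,0,0],"jaw": -1},
  {"translation": [63,0,-2],"angular": [0,0,0],"jaw": -1},
  {"translation": [63,0,-2],"angular": [0,0,0],"jaw": -0.6},
  {"translation": [63,0,-2],"angular": [0,0,0],"jaw": -0.4},
  {"translation": [63,0,-2],"angular": [0,0,0],"jaw": 0},
  {"translation": [63,0,-2],"angular": [0,0,0],"jaw": 1},
  {"translation": [63,0,-2],"angular": [0,0,0],"jaw": 1},
  {"translation": [63,0,-2],"angular": [0,0,0],"jaw": 1},
], squeeze=50)

```text
time: 28.72
tool_pos: [0.4308, 0.1659, 0.0694]
tool_rot: [0.708, 0.002, 0.707, -0.002]
ft_force: [-0.0, 0.9, 5.4]
gripper_width: 0.0673
```

Emit:
drive_tool([
  {"translation": [-3,0,0],"angular": [0,0,0],"jaw": 1},
  {"translation": [-10,0,0],"angular": [0,0,0],"jaw": 1},
  {"translation": [-22,0,0],"angular": [0,0,0],"jaw": 1},
  {"translation": [-35,0,0],"angular": [0,0,0],"jaw": 1},
  {"translation": [-40,0,0],"angular": [0,0,0],"jaw": 1},
  {"translation": [-40,0,0],"angular": [0,0,0],"jaw": 1},
  {"translation": [-40,0,0],"angular": [0,0,0],"jaw": 1},
  {"translation": [-40,0,0],"angular": [0,0,0],"jaw": 1},
])

```text
time: 29.72
tool_pos: [0.4298, 0.1654, 0.1084]
tool_rot: [0.707, 0.002, 0.707, -0.002]
ft_force: [-0.6, -0.5, -1.7]
gripper_width: 0.0669
```

```bash
python3 - <<'E'
from h import *
st();snap('wrist','w16');st();o=manip.get_obs();print(o['tau'].round(2))
E
```

```text
t 29.73 pos [0.4298 0.1654 0.1084] yaw 89.7 x [-0.001 -0.    -1.   ] w 0.0669 F [-0.6  -0.5  -1.67] q [-0.98  0.24  0.59  2.12 -0.18  0.83  1.29]
t 29.77 pos [0.4299 0.1654 0.1084] yaw 89.7 x [-0.001 -0.    -1.   ] w 0.0667 F [-0.08 -0.2  -1.14] q [-0.98  0.24  0.59  2.12 -0.18  0.83  1.29]
[-1.000e-02 -2.836e+01  3.630e+00 -2.023e+01  1.000e-02  0.000e+00
  0.000e+00]
```

View pics/w16.png

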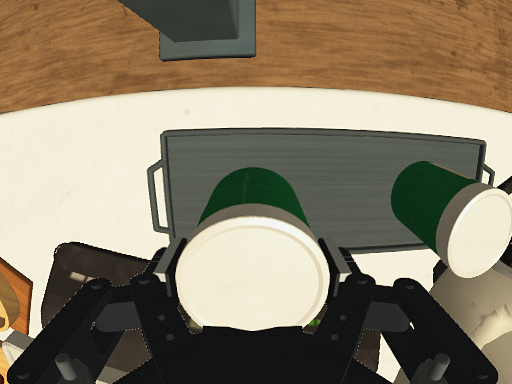

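Emit:
drive_tool([
  {"translation": [12,0,0],"angular": [0,0,0],"jaw": 1},
  {"translation": [25,0,0],"angular": [0,0,0],"jaw": 1},
  {"translation": [34,0,0],"angular": [0,0,0],"jaw": 1},
  {"translation": [38,0,0],"angular": [0,0,0],"jaw": 1},
  {"translation": [40,0,0],"angular": [0,0,0],"jaw": 1},
  {"translation": [40,0,0],"angular": [0,0,0],"jaw": 1},
])

```text
time: 30.52
tool_pos: [0.4303, 0.1652, 0.0694]
tool_rot: [0.707, 0.002, 0.707, -0.002]
ft_force: [-2.5, -0.9, 5.4]
gripper_width: 0.0674
```

Emit:
drive_tool([
  {"translation": [0,0,0],"angular": [0,0,0],"jaw": -0.4},
  {"translation": [0,0,0],"angular": [0,0,0],"jaw": -0.7},
  {"translation": [0,0,0],"angular": [0,0,0],"jaw": -1},
  {"translation": [0,0,0],"angular": [0,0,0],"jaw": -1},
  {"translation": [-20,0,0],"angular": [0,0,0],"jaw": -1},
  {"translation": [-60,0,0],"angular": [0,0,0],"jaw": -1},
  {"translation": [-90,30,0],"angular": [0,0,0],"jaw": -1},
  {"translation": [-110,75,0],"angular": [0,0,0],"jaw": -1},
  {"translation": [-110,120,0],"angular": [0,0,0],"jaw": -1},
  {"translation": [-110,158,0],"angular": [0,0,0],"jaw": -1},
])

```text
time: 31.78
tool_pos: [0.4309, 0.3257, 0.1791]
tool_rot: [0.707, 0.002, 0.707, -0.001]
ft_force: [-0.7, -0.7, 0.1]
gripper_width: 0.0852
```

Emit:
drive_tool([
  {"translation": [0,0,0],"angular": [0,0,0],"jaw": -1},
  {"translation": [0,0,0],"angular": [0,0,0],"jaw": -1},
  {"translation": [0,0,0],"angular": [0,0,0],"jaw": -1},
])

```text
time: 32.15
tool_pos: [0.4314, 0.322, 0.1787]
tool_rot: [0.707, 0.003, 0.707, -0.003]
ft_force: [-1.2, -0.3, 0.6]
gripper_width: 0.0856
```

```bash
python3 - <<'E'
from h import *
st();c=vision.get_calibration('wrist'); im=snap('wrist','w17');np.save('cal_w17.npy',c,allow_pickle=True)
E
```

```text
t 32.15 pos [0.4314 0.322  0.1787] yaw 89.5 x [-0. -0. -1.] w 0.0856 F [-1.18 -0.35  0.57] q [-1.17  0.28  0.53  1.88 -0.17  1.03  1.  ]
```

View pics/w17.png

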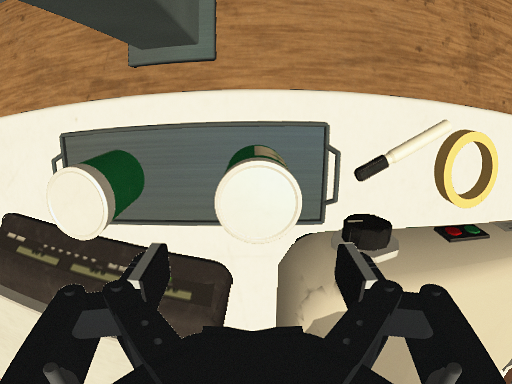

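```bash
python3 - <<'E'
from h import *
c=np.load('cal_w17.npy',allow_pickle=True).item()
P=np.array([atz(*rayw(c,p),.106)[:2] for p in [(215,202),(302,202),(258,161),(257,243)]]);print(P.round(4))
x=(P[2,0]+P[3,0])/2;y=(P[0,1]+P[1,1])/2;print(x,y);move([x,y,.07],90)
E
```

```text
[[0.4297 0.2926]
 [0.4303 0.3595]
 [0.3981 0.3256]
 [0.4648 0.3247]]
0.43149579067571564 0.32604477604342735
tr [1.088e+02 3.900e+00 1.000e-01] ang [-0.5 -0.   0. ]
```

Emit:
drive_tool([
  {"translation": [30,4,0],"angular": [0,0,0],"jaw": -1},
  {"translation": [65,4,0],"angular": [0,0,0],"jaw": -1},
  {"translation": [95,4,0],"angular": [0,0,0],"jaw": -1},
  {"translation": [109,4,0],"angular": [0,0,0],"jaw": -1},
  {"translation": [109,4,0],"angular": [0,0,0],"jaw": -0.6},
  {"translation": [109,4,0],"angular": [0,0,0],"jaw": -0.4},
  {"translation": [109,4,0],"angular": [0,0,0],"jaw": 0},
  {"translation": [109,4,0],"angular": [0,0,0],"jaw": 1},
  {"translation": [109,4,0],"angular": [0,0,0],"jaw": 1},
  {"translation": [109,4,0],"angular": [0,0,0],"jaw": 1},
], squeeze=60)

```text
time: 33.45
tool_pos: [0.4313, 0.3275, 0.0702]
tool_rot: [0.707, 0.002, 0.707, -0.002]
ft_force: [-0.4, -1.7, -0.8]
gripper_width: 0.0668
```

Emit:
drive_tool([
  {"translation": [-3,0,0],"angular": [0,0,0],"jaw": 1},
  {"translation": [-10,0,0],"angular": [0,0,0],"jaw": 1},
  {"translation": [-25,0,0],"angular": [0,0,0],"jaw": 1},
  {"translation": [-50,0,0],"angular": [0,0,0],"jaw": 1},
  {"translation": [-80,0,0],"angular": [0,0,0],"jaw": 1},
  {"translation": [-115,0,0],"angular": [0,0,0],"jaw": 1},
  {"translation": [-145,0,0],"angular": [0,0,0],"jaw": 1},
  {"translation": [-160,0,0],"angular": [0,0,0],"jaw": 1},
  {"translation": [-160,0,0],"angular": [0,0,0],"jaw": 1},
  {"translation": [-160,0,0],"angular": [0,0,0],"jaw": 1},
])

```text
time: 34.7
tool_pos: [0.4302, 0.3269, 0.2285]
tool_rot: [0.706, 0.001, 0.708, -0.003]
ft_force: [-0.3, -0.2, -7.2]
gripper_width: 0.0666
```

```bash
python3 - <<'E'
from h import *
st();snap('wrist','w18');st();move([.50,-.06,.28],90)
E
```

```text
t 34.7 pos [0.4302 0.3269 0.2285] yaw 89.7 x [-0.002 -0.002 -1.   ] w 0.0666 F [-0.32 -0.23 -7.18] q [-1.19  0.23  0.55  1.81 -0.13  1.13  0.97]
t 34.75 pos [0.4301 0.3269 0.2283] yaw 89.7 x [-0.002 -0.002 -1.   ] w 0.0669 F [-0.62 -0.67 -6.85] q [-1.19  0.23  0.55  1.81 -0.13  1.13  0.97]
tr [ -51.1 -386.6   72.1] ang [-0.3 -0.1  0.1]
```

View pics/w18.png

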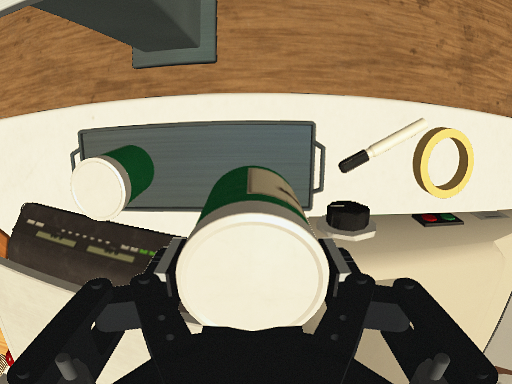

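Emit:
drive_tool([
  {"translation": [-15,-10,0],"angular": [4,0,0],"jaw": 1},
  {"translation": [-35,-40,0],"angular": [12,0,0],"jaw": 1},
  {"translation": [-50,-80,5],"angular": [21,0,0],"jaw": 1},
  {"translation": [-56,-125,8],"angular": [30,0,0],"jaw": 1},
  {"translation": [-56,-170,12],"angular": [39,0,0],"jaw": 1},
  {"translation": [-56,-220,15],"angular": [48,0,0],"jaw": 1},
  {"translation": [-56,-270,20],"angular": [57,0,0],"jaw": 1},
  {"translation": [-56,-320,24],"angular": [66,0,0],"jaw": 1},
  {"translation": [-56,-365,27],"angular": [75,0,0],"jaw": 1},
  {"translation": [-56,-400,30],"angular": [84,0,0],"jaw": 1},
])

```text
time: 36.0
tool_pos: [0.4577, -0.075, 0.285]
tool_rot: [0.522, 0.476, 0.523, -0.477]
ft_force: [0.2, 0.2, -6.1]
gripper_width: 0.0667
```

```bash
python3 - <<'E'
from h import *
st();move([.525,-.12,.28],-30)
E
```

```text
t 36.0 pos [ 0.4577 -0.075   0.285 ] yaw 5.2 x [-0.001  0.    -1.   ] w 0.0667 F [ 0.23  0.23 -6.14] q [-0.89  0.01  0.98  1.9  -0.01  1.24  0.18]
tr [ 4.9 63.  50.9] ang [35.2  0.   0.1]
```

Emit:
drive_tool([
  {"translation": [0,15,12],"angular": [8,0,0],"jaw": 1},
  {"translation": [0,32,26],"angular": [17,0,0],"jaw": 1},
  {"translation": [0,48,39],"angular": [26,0,0],"jaw": 1},
  {"translation": [0,60,48],"angular": [33,0,0],"jaw": 1},
  {"translation": [0,63,51],"angular": [35,0,0],"jaw": 1},
  {"translation": [0,63,51],"angular": [35,0,0],"jaw": 1},
  {"translation": [0,63,51],"angular": [35,0,0],"jaw": 1},
])

```text
time: 36.88
tool_pos: [0.5258, -0.1167, 0.2855]
tool_rot: [-0.357, -0.61, -0.358, 0.61]
ft_force: [-0.2, -0.5, -5.5]
gripper_width: 0.0668
```

```bash
python3 - <<'E'
from h import *
st();c=vision.get_calibration('wrist'); im=snap('wrist','w19');np.save('cal_w19.npy',c,allow_pickle=True);move([.567,-.1925,.28],-30)
E
```

```text
t 36.88 pos [ 0.5258 -0.1167  0.2855] yaw -29.3 x [-0.001  0.001 -1.   ] w 0.0668 F [-0.16 -0.55 -5.48] q [-0.74  0.29  1.08  1.75 -0.27  1.27 -0.11]
tr [ 5.5 72.9 46.1] ang [ 0.7 -0.1  0.1]
```

View pics/w19.png

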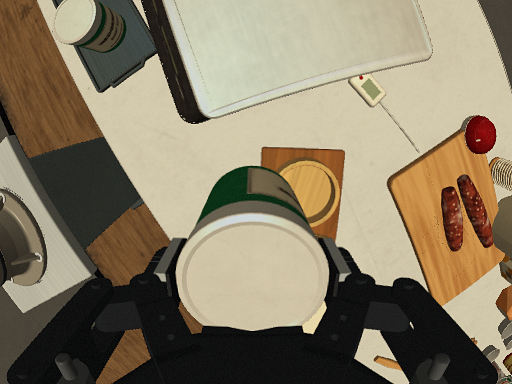

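Emit:
drive_tool([
  {"translation": [0,15,10],"angular": [0.7,0,0],"jaw": 1},
  {"translation": [0,40,25],"angular": [0.7,0,0],"jaw": 1},
  {"translation": [10,62,39],"angular": [0.7,0,0],"jaw": 1},
  {"translation": [35,72,46],"angular": [0.7,0,0],"jaw": 1},
  {"translation": [70,72,46],"angular": [0.7,0,0],"jaw": 1},
  {"translation": [105,72,46],"angular": [0.7,0,0],"jaw": 1},
  {"translation": [130,72,46],"angular": [0.7,0,0],"jaw": 1},
  {"translation": [140,72,46],"angular": [0.7,0,0],"jaw": 1},
  {"translation": [140,72,46],"angular": [0.7,0,0],"jaw": 1},
  {"translation": [140,72,46],"angular": [0.7,0,0],"jaw": 1},
])

```text
time: 38.17
tool_pos: [0.5676, -0.1929, 0.1471]
tool_rot: [0.354, 0.613, 0.353, -0.612]
ft_force: [-0.3, -0.0, -6.8]
gripper_width: 0.0668
```

```bash
python3 - <<'E'
from h import *
st();c=vision.get_calibration('wrist'); im=snap('wrist','w20');np.save('cal_w20.npy',c,allow_pickle=True);move([.567,-.1925,.086],-30)
snap('scene','s20');im=cv2.imread('pics/s20.png'); cv2.imwrite('pics/s20z.png',cv2.resize(im[150:270,220:360],None,fx=5,fy=5,interpolation=3))
cs=vision.get_calibration('scene'); z=lambda X:((proj(cs,X)-[220,150])*5+2).round(0); p=manip.get_obs()['tool_pos']
print('tin bottom',z([p[0],p[1],p[2]-.064]),'pocket rim',z([.567,-.1925,.046]))
E
```

```text
t 38.17 pos [ 0.5676 -0.1929  0.1471] yaw -30.0 x [ 0.002 -0.001 -1.   ] w 0.0668 F [-0.33 -0.03 -6.84] q [-0.41  0.55  0.92  1.77 -0.5   1.07  0.17]
tr [61.1 -0.9 -0.1] ang [-0.  -0.  -0.1]
tin bottom [280. 273.] pocket rim [278. 311.]
```

View pics/w20.png

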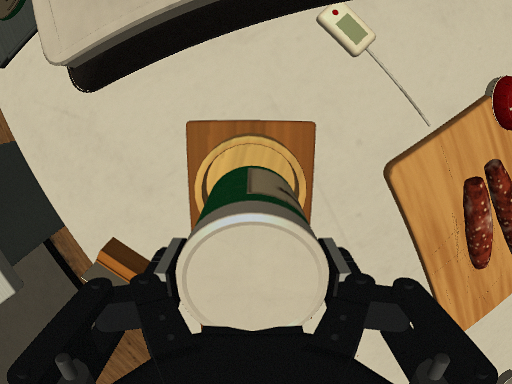

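View pics/s20z.png

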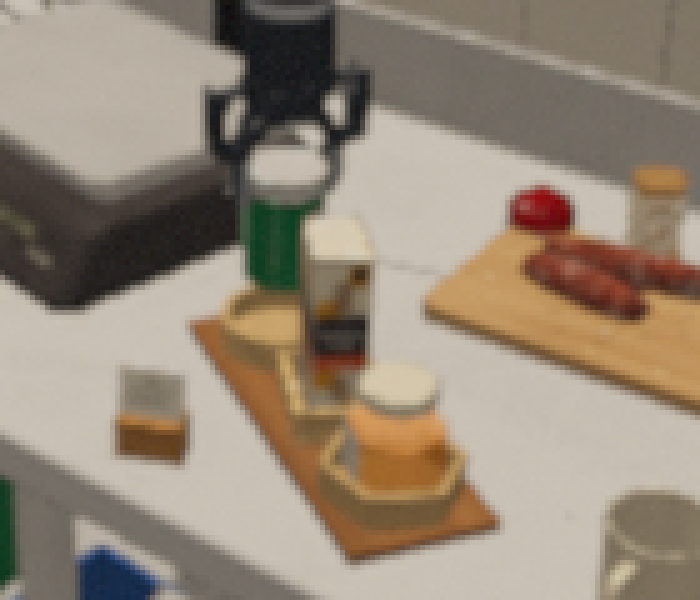

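Emit:
drive_tool([
  {"translation": [15,-1,0],"angular": [0,0,0],"jaw": 1},
  {"translation": [30,-1,0],"angular": [0,0,0],"jaw": 1},
  {"translation": [43,-1,0],"angular": [0,0,0],"jaw": 1},
  {"translation": [52,-1,0],"angular": [0,0,0],"jaw": 1},
  {"translation": [57,-1,0],"angular": [0,0,0],"jaw": 1},
  {"translation": [59,-1,0],"angular": [0,0,0],"jaw": 1},
  {"translation": [59,-1,0],"angular": [0,0,0],"jaw": 1},
])

```text
time: 39.15
tool_pos: [0.566, -0.1922, 0.0869]
tool_rot: [0.353, 0.613, 0.353, -0.612]
ft_force: [-0.1, -0.4, -6.0]
gripper_width: 0.067
```

Emit:
drive_tool([
  {"translation": [1,0,0],"angular": [0,0,0],"jaw": 1},
  {"translation": [2,0,0],"angular": [0,0,0],"jaw": 1},
  {"translation": [2,0,0],"angular": [0,0,0],"jaw": 1},
  {"translation": [2,0,0],"angular": [0,0,0],"jaw": 1},
])

```text
time: 39.65
tool_pos: [0.5662, -0.1922, 0.0861]
tool_rot: [0.353, 0.613, 0.353, -0.612]
ft_force: [-3.9, 2.1, 5.4]
gripper_width: 0.0671
```

Emit:
drive_tool([
  {"translation": [-0.5,0,0],"angular": [0,0,0],"jaw": -0.4},
  {"translation": [-0.5,0,0],"angular": [0,0,0],"jaw": -0.7},
  {"translation": [-0.5,0,0],"angular": [0,0,0],"jaw": -1},
  {"translation": [-0.5,0,0],"angular": [0,0,0],"jaw": -1},
  {"translation": [-0.5,0,0],"angular": [0,0,0],"jaw": -1},
])

```text
time: 40.28
tool_pos: [0.5659, -0.1921, 0.0852]
tool_rot: [0.353, 0.613, 0.353, -0.612]
ft_force: [0.1, -0.9, 0.2]
gripper_width: 0.0856
```

Emit:
drive_tool([
  {"translation": [-15,0,0],"angular": [0,0,0],"jaw": -1},
  {"translation": [-45,0,0],"angular": [0,0,0],"jaw": -1},
  {"translation": [-90,0,0],"angular": [0,0,0],"jaw": -1},
  {"translation": [-140,0,0],"angular": [0,0,0],"jaw": -1},
  {"translation": [-190,0,0],"angular": [0,0,0],"jaw": -1},
  {"translation": [-230,0,0],"angular": [0,0,0],"jaw": -1},
  {"translation": [-250,0,-40],"angular": [0,0,0],"jaw": -1},
  {"translation": [-250,0,-80],"angular": [0,0,0],"jaw": -1},
  {"translation": [-250,0,-80],"angular": [0,0,0],"jaw": -1},
  {"translation": [-250,0,-80],"angular": [0,0,0],"jaw": -1},
])

```text
time: 41.52
tool_pos: [0.6053, -0.1237, 0.3358]
tool_rot: [-0.353, -0.613, -0.353, 0.613]
ft_force: [-1.3, -0.3, 0.2]
gripper_width: 0.0852
```

```bash
python3 - <<'E'
from h import *
st();snap('wrist','w21');snap('scene','s21');im=cv2.imread('pics/s21.png'); cv2.imwrite('pics/s21z.png',cv2.resize(im[130:280,140:380],None,fx=3.3,fy=3.3,interpolation=3))
for n in ['mug_centre','card_centre']:
    for r in nets.search_frame(n,'scene')[:2]: print(n,r['conf'],np.round(r['location'],1))
E
```

```text
t 41.52 pos [ 0.6053 -0.1237  0.3358] yaw -30.1 x [ 0.    -0.001 -1.   ] w 0.0852 F [-1.27 -0.28  0.16] q [-0.58  0.44  1.03  1.48 -0.38  1.43 -0.07]
mug_centre 0.9 [351.2 260.3]
card_centre 0.75 [251.2 233. ]
```

View pics/w21.png

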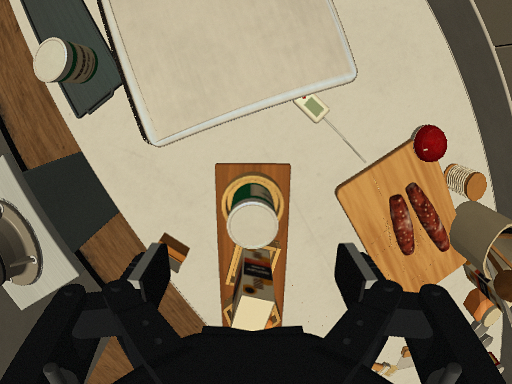

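View pics/s21z.png

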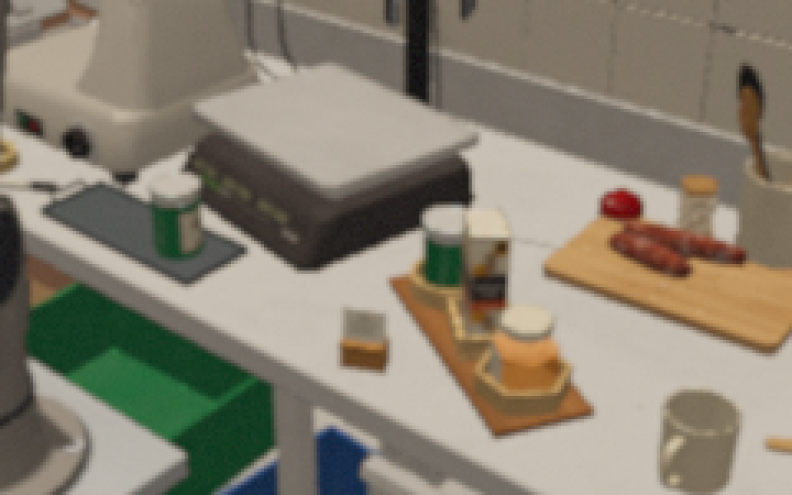

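```bash
python3 - <<'E'
from h import *
print(manip.finish_job())
E
```

```text
the job is handed in; nothing more can be done
None
```

The job is done and handed in at about 41.5 s. I placed the jar in the six-sided holder first, then the carton in the oblong holder, then the full tin in the round holder.

- **Telling the tins apart:** Lifting them showed about 1.2 N under the jar (empty) and 5.5–7 N under the carton (full). I set the empty tin back down on the tray.
- **Placings:** Each of the three touched the holder floor at about the expected height before I let go. The last scene and wrist pictures show all three upright in their pockets and the empty tin standing on the tray.
- **Bystanders:** The card was found within about 1.5 pixels of its starting place in the scene picture, and the mug within about 3. That is in line with the networks' scatter, and neither looks moved.
- **Robot state:** The gripper was open and touching nothing at hand-in, and the forces I read at the end of each move stayed at or below about 10 N.

No check failed. Two measurements disagreed slightly: my first, distant estimate of the oblong holder was 5 mm off two closer ones, so I used the closer ones.

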